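# Park the sheet weight on the proofing jig's bent rod

### The job

Clear the bed of the proofing jig: slide the brass sheet weight along its bent guide rod, round both bends, up to the red face of the stop. Press it home there firmly, with about 10 newtons, then ease off and let go so that it stays flush with the stop. Be gentle: do not strain the rod or ram the stop, and leave the loose type blocks, the bottle and the ink tin where they are.

Things in the scene. Friction and masses are not known exactly. Their poses are not given: they have to be found in the camera images.
- jig: Fixed jig: wooden bed board 220 x 370 x 20 mm (x, y, z) on the bench, with a rigid level steel guide rod, 8 mm thick, axis 115 mm above the bench, held only by a post at each end. Origin: centre of the board's underside, z up. In plan the rod has three straight legs, -y end to +y end; points mark its corners. Type in a low chase on the board rises to 43 mm above the bench.
- rod_start (a point): Post end of the rod's first leg, on the rod axis; jig x, y = -50, -135 mm. The leg runs along jig +y to bend 1. Axes as the jig's.
- rod_bend1 (a point): Bend 1: where the axes of the first and the oblique leg would meet; jig x, y = -50, -45 mm. The bend is rounded, 25 mm axis radius. Axes as the jig's.
- rod_bend2 (a point): Bend 2: where the axes of the oblique and the last leg would meet; jig x, y = 50, 35 mm. Rounded likewise. Axes as the jig's.
- rod_end (a point): Post end of the last leg, on the rod axis; jig x, y = 50, 150 mm. The last leg runs along jig +y. Axes as the jig's.
- collar: Loose brass ring (bore 14 mm, 12 mm long along the bore) threaded on the rod for good, orange grip head around and above it, sheet weight of 26 mm diameter below, from 23 to 52 mm under the origin; about 0.15 kg, hangs upright by itself, dry friction. Origin: bore centre; bore along its y, z up. Starts on the first leg, y towards bend 1, bore top on the rod: origin 3 mm under the rod axis.
- collar_head (a point): Grip point of the collar's orange head, 14 mm above the bore's centre. The head is a flat-sided block around and above the ring, 26 mm wide (collar x, across the rod: grip it there) and 12 mm long (collar y); it reaches from 22 mm below this point to 16 mm above it. Axes as the collar's.
- stop: Rigid stop clamped on the last leg, 45 to 95 mm past the corner of bend 2: red disc, 20 mm diameter, 4 mm thick, a dark clamp 12 mm long behind it, a thumbscrew below. Origin: centre of the red face, on the rod axis. The face looks to its -y, towards the arriving collar. With the collar flush, the collar's origin is 6 mm before the face.
- sort_a: Loose dark wooden type block, 45 x 30 x 23 mm, lying on the jig's board. Origin: centre of its underside. Leave alone.
- sort_b: Loose wooden type block, 55 x 26 x 23 mm, lying on the jig's board. Origin: centre of its underside. Leave alone.
- bottle: Clear water bottle with blue cap, 62 mm diameter, 190 mm tall, on the bench. Origin: centre of its underside. Leave alone.
- ink_tin: Dark metal ink tin, 80 mm diameter, 55 mm tall, on the bench. Origin: centre of its underside. Leave alone.

How it is judged:
By the outcome, as a careful person would: the job done as asked, in the order asked, and still so for the second after the job is handed in, with the robot touching nothing.
It also fails if it takes over 64 s, if anything falls off the work surface, if the arm or the gripper's body presses on something with over 40 N, if the wrist force passes 120 N, or if a joint passes its speed limit or range.

### The arm

A 7-joint arm with a two-finger parallel gripper is mounted at the origin on the work surface. World frame = base frame: x ahead of the robot, y to its left, z up, the work surface at z = 0. Lengths are in m, angles in rad, forces in N, time in s.
With the tool pointing down it reaches from about 0.4 to 0.85 m from the base axis. Payload 10.4 kg.
Tool frame: the origin (TCP) lies midway between the tips of the shut fingers; the grasp point (between the pads) lies manip.pinch_z behind it (manip.pinch_z is the distance from the TCP to the grasp point, in m); z points along the fingers, y is the direction in which the jaws open and shut (so a half turn about z gives the same grasp; the last joint's range is limited). The gripper opens to 85 mm and grips with 20 to 120 N. Pads are 22 mm wide; open, the fingers measure 114 mm over their backs; the gripper's body (76 mm by 85 mm) begins 54 mm behind the grasp point. The pads swing forward as they close: fully open they stand 13 mm farther back than shut.
Start: joints at [1.208, 0.332, -0.065, 1.46, 0.022, 1.35, -0.088], TCP at [0.208, -0.589, 0.231] pointing down, gripper open.
Joint ranges: [-2.6, 2.6], [-0.5, 2.12], [-1.47, 1.34], [0.16, 2.42], [-1.27, 4.41], [0.06, 2.06], [-2.6, 2.6]. Speed limits (rad/s): [2.22, 2.22, 2.79, 2.79, 3.14, 3.14, 3.14].

### API

Orientations are given as a unit quaternion [x, y, z, w].
In Python, from workcell import manip gives the robot as it stands.
- The arm moves only by the shell command python3 -m handwheel 'ROWS' [FORCE]. ROWS is JSON, a list that holds one entry, the list of rows, each a list of 7 numbers: the shift along the tool's x, y, z in m, then the turn, a rotation vector about the tool's x, y, z in rad, then the finger opening in m, from 0 to 0.0854. In form: [[[tx, ty, tz, ax, ay, az, claw], ...]]. A call has 1 to 8 rows; each row is the pose to reach, as a shift and turn from the pose commanded when the call began, along the tool's axes at that moment; what a row does not reach only later rows make up. A row lasts 1/8 s, in which the tool goes at most 62.5 mm and 10.7 degrees, less where a joint would pass 70% of its speed; a pose out of reach is approached as far as the arm can. A call with a gripper value outside its range is refused whole. The fingers move at their own pace and stop on an object; FORCE is the grip in N (left out, the last holds). Time passes only in rows, so rows that repeat a pose let the fingers close. It gives the time, the measured TCP pose, the force and the opening at its end, in the units of the state.
- manip.get_obs(): the state, without advancing time (a new reading comes with each control period).
- manip.camera(name): name is "side" or "top" or "wrist"; returns the picture (400x640x3 uint8, blue, green, red); there is no depth.
- manip.calibration(name): a dict with "fx", "fy", "cx", "cy" (pixels), "k1" (the pictures are not rectified: a ray, as slopes to the right and down, at radius r is drawn at 1 + k1 r^2 times it, then the intrinsics apply), "view" (4x4, takes a point from world to camera coordinates); the wrist camera has in their place "tool_from_camera" (4x4, takes a point from camera to tool coordinates, whose origin is the TCP and whose axes are the flange's). Camera axes: x right, y up, looking along -z (the intrinsics and any distortion apply to the point x, -y, -z); pixel columns grow to the right and rows downward; lengths in m; the calibration is good to about 2 mm. A picture is of the moment at which its call begins: read the wrist's pose just before it. calibration takes no time and is no camera call.
- manip.hand_in(): hands the job in, once; it reports no verdict.
The state is a dict: "clock": time; "joint_pos": joint angles; "joint_velocities": joint speeds; "tau": joint torques, N m; "position": TCP position; "ee_rot": TCP orientation; "ft_force": force on the tool from outside, world axes, zero at the start; "torque": the same for the moment, N m; "grip_width": opening from 0.0 (shut) to 1.0 (fully open).
Only numpy, scipy, OpenCV 4.12 (cv2) and the standard library are available. Lean on these libraries where they do the work, as an engineer would, in place of code of your own. Each camera call takes 0.05 s, during which the arm holds its last target.

## Working session

There is one attempt and no reset: what is moved stays moved. The work goes in short steps, Python scripts to look and compute and a shell command to move; the robot and the scene stay as the last step left them, time stands still between calls to the robot, and variables do not carry over. Pictures are saved under pics/ and viewed, and the job is handed in when it is done.

```bash
ls; mkdir -p pics
python3 - <<'E'
from workcell import manip
import cv2
print(manip.get_obs()); print(manip.pinch_z)
for n in ["side","top","wrist"]:
    print(n,manip.calibration(n)); cv2.imwrite(f"pics/{n}0.png",manip.camera(n))
E
```

```text
pics
{'clock': 0.0, 'joint_pos': array([ 1.20842982,  0.33284919, -0.06471104,  1.46094767,  0.02159602,
        1.3498684 , -0.08848176]), 'joint_velocities': array([-0.00098062,  0.00174623, -0.00182179,  0.00053686, -0.00036669,
       -0.00028335,  0.00023912]), 'tau': array([ 2.85424812e-04, -6.25453877e+01,  4.90243337e-02, -3.91591108e+01,
        1.62229082e-02,  1.01389649e-02,  5.93888416e-06]), 'position': array([ 0.20817235, -0.58892249,  0.23052708]), 'ee_rot': array([ 9.85600141e-01,  1.69091357e-01, -1.43941395e-04, -6.73402882e-04]), 'ft_force': array([-0.39548239,  0.07000354, -0.15531199]), 'torque': array([0.00770022, 0.0207544 , 0.01140237]), 'grip_width': 1.0020004576370865}
0.0187
side {'fx': 436.6684130949083, 'fy': 436.6684130949083, 'cx': 316.07984188221434, 'cy': 197.3906750830129, 'k1': -0.05461596835257756, 'view': array([[ 0.90283682, -0.42972299,  0.01496106, -0.51370697],
       [ 0.22127647,  0.49416682,  0.84073532, -0.22039976],
       [-0.36867656, -0.75573627,  0.54123958, -1.0689721 ],
       [ 0.        ,  0.        ,  0.        ,  1.        ]])}
[... 285 characters left out ...]
1,
        -5.61665896e-01],
       [-1.54160479e-01,  5.77260234e-03,  9.88028959e-01,
        -1.16721609e+00],
       [ 0.00000000e+00,  0.00000000e+00,  0.00000000e+00,
         1.00000000e+00]])}
wrist {'fx': 323.82483167870583, 'fy': 323.82483167870583, 'cx': 317.8150931580949, 'cy': 198.57293688671837, 'k1': -0.04810637068646128, 'tool_from_camera': array([[ 5.35380803e-04,  9.57002105e-01,  2.90080478e-01,
         7.32059044e-02],
       [ 9.99999807e-01, -4.21146709e-04, -4.56226540e-04,
        -1.74194037e-03],
       [-3.14443321e-04,  2.90080666e-01, -9.57002146e-01,
        -1.43398603e-01],
       [ 0.00000000e+00,  0.00000000e+00,  0.00000000e+00,
         1.00000000e+00]])}
```

View pics/side0.png

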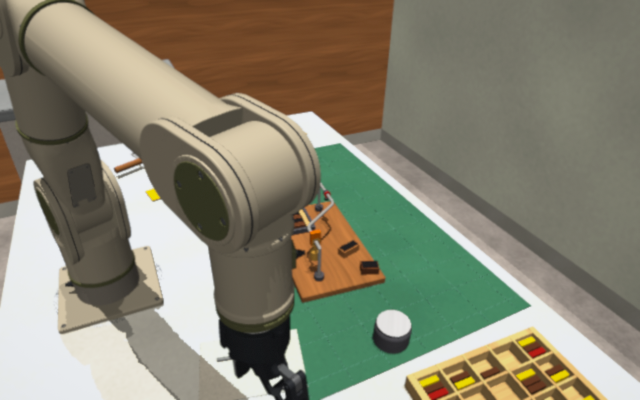

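View pics/top0.png

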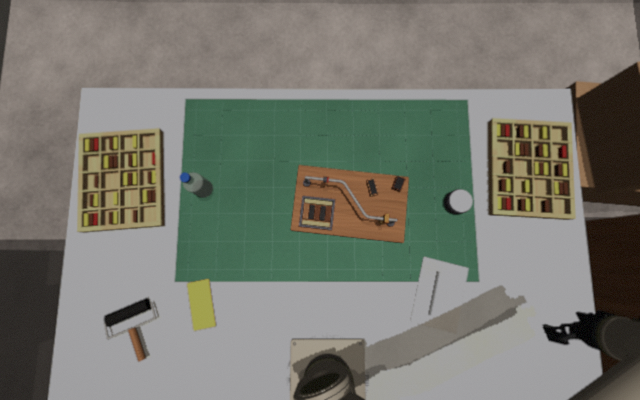

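View pics/wrist0.png

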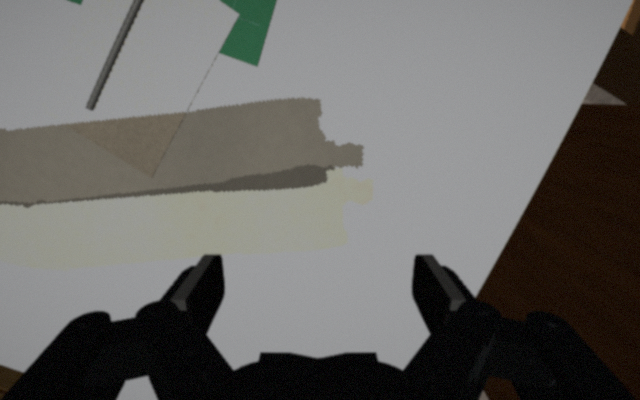

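The top view shows the board at about (292–408, 165–243), with the collar near (387,220) on the right and the red stop near (325,181). Next I'll measure the board and collar from it.

```bash
cat > h.py <<'E'
import numpy as np, cv2
from workcell import manip
from scipy.spatial.transform import Rotation as R
def cam(name,obs=None):
    c=manip.calibration(name)
    if name!="wrist":
        T=np.linalg.inv(c["view"])
    else:
        o=obs or manip.get_obs()
        W=np.eye(4); W[:3,:3]=R.from_quat(o["ee_rot"]).as_matrix(); W[:3,3]=o["position"]
        T=W@c["tool_from_camera"]
    return c,T
def ray(ct,uv):
    c,T=ct
    K=np.array([[c["fx"],0,c["cx"]],[0,c["fy"],c["cy"]],[0,0,1]])
    p=cv2.undistortPoints(np.array(uv,float).reshape(-1,1,2),K,np.array([c["k1"],0,0,0,0])).reshape(-1,2)
    d=np.c_[p[:,0],-p[:,1],-np.ones(len(p))]@T[:3,:3].T
    return T[:3,3],d
def onz(ct,uv,z):
    o,d=ray(ct,uv); return o+d*((z-o[2])/d[:,2:3])
def proj(ct,P):
    c,T=ct; P=np.atleast_2d(P); V=np.linalg.inv(T)
    q=P@V[:3,:3].T+V[:3,3]; a=q[:,0]/-q[:,2]; b=-q[:,1]/-q[:,2]; s=1+c["k1"]*(a*a+b*b)
    return np.c_[c["fx"]*a*s+c["cx"],c["fy"]*b*s+c["cy"]]
E
python3 - <<'E'
from h import *
im=cv2.imread("pics/top0.png"); hsv=cv2.cvtColor(im,cv2.COLOR_BGR2HSV)
cv2.imwrite("pics/topz.png",cv2.resize(im[155:255,280:480],None,fx=4,fy=4,interpolation=cv2.INTER_CUBIC))
for n in [(225,340),(236,330),(175,350),(219,387),(181,325)]: print(n,hsv[n[0],n[1]])
m=cv2.inRange(hsv,(3,70,40),(20,255,255)); m[:, :285]=0; m[:,415:]=0; m[:160]=0;m[250:]=0
m=cv2.morphologyEx(m,cv2.MORPH_CLOSE,np.ones((9,9)))
c=max(cv2.findContours(m,0,2)[0],key=cv2.contourArea)
print(cv2.contourArea(c)); b=cv2.boxPoints(cv2.minAreaRect(c)); print(b)
ct=cam("top"); P=onz(ct,b,0.02); print(P); print([np.linalg.norm(P[i]-P[i-1]) for i in range(4)],P.mean(0))
q=cv2.approxPolyDP(c,6,True).reshape(-1,2); print(q,onz(ct,q,.02))
E
```

```text
(225, 340) [ 13 135 147]
(236, 330) [ 72  95 105]
(175, 350) [ 13 139 136]
(219, 387) [ 17 152 161]
(181, 325) [ 0 24 54]
7248.0
[[290.21277 229.88644]
 [297.60608 164.16818]
 [410.31708 176.84818]
 [402.92377 242.56644]]
[[ 0.45547091  0.1194832   0.02      ]
 [ 0.67408351  0.09746683  0.02      ]
 [ 0.63117187 -0.27681256  0.02      ]
 [ 0.41466025 -0.2447906   0.02      ]]
[np.float64(0.36655273267184657), np.float64(0.21971843693997467), np.float64(0.3767312995176517), np.float64(0.21886682805663088)] [ 0.54384663 -0.07616328  0.02      ]
[[299 165]
 [292 230]
 [403 241]
 [407 177]] [[ 0.67124649  0.09280035  0.02      ]
 [ 0.45510136  0.11368793  0.02      ]
 [ 0.41968285 -0.24521424  0.02      ]
 [ 0.63065502 -0.26579508  0.02      ]]
```

View pics/topz.png

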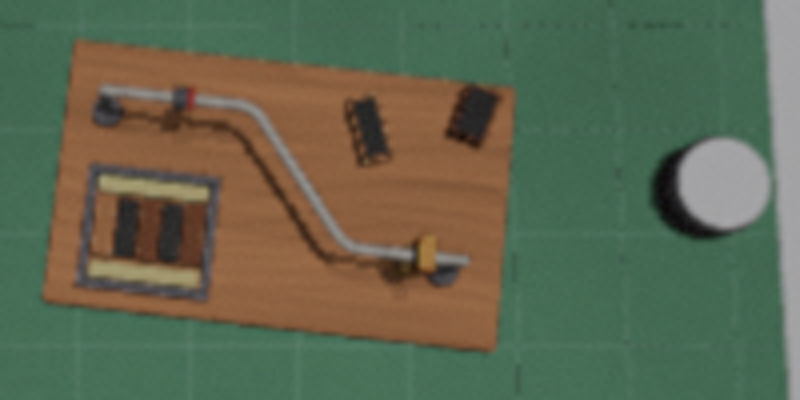

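The board measures 220×370 as it should, centred at about (0.544, −0.076) with a yaw of about −0.1 rad. I'll move high over the collar and refine from there.

```bash
python3 -m handwheel '[[[0.05,-0.036,-0.03,0,0,-0.14,0.0854],[0.10,-0.073,-0.06,0,0,-0.28,0.0854],[0.15,-0.109,-0.08,0,0,-0.42,0.0854],[0.20,-0.145,-0.09,0,0,-0.56,0.0854],[0.25,-0.181,-0.09,0,0,-0.70,0.0854],[0.30,-0.218,-0.09,0,0,-0.84,0.0854],[0.35,-0.254,-0.09,0,0,-0.98,0.07],[0.40,-0.29,-0.09,0,0,-1.125,0.06]]]'
python3 -m handwheel '[[[0,0,0,0,0,0,0.06],[0,0,0,0,0,0,0.06],[0,0,0,0,0,0,0.06]]]'
python3 - <<'E'
from h import *
import json
o=manip.get_obs(); im=manip.camera("wrist"); t=manip.camera("top");s=manip.camera("side")
cv2.imwrite("pics/w1.png",im);cv2.imwrite("pics/t1.png",t);cv2.imwrite("pics/s1.png",s)
json.dump({k:np.array(v).tolist() for k,v in o.items()},open("w1.json","w"))
print(o["clock"],o["position"],o["ee_rot"],o["ft_force"],o["joint_pos"])
E
```

```text
clock: 1.15
position: [0.483, -0.1901, 0.3213]
ee_rot: [0.742, 0.67, -0.0, 0.0]
ft_force: [1.2, -0.8, -0.8]
grip_width: 0.7
clock: 1.52
position: [0.4817, -0.1932, 0.3212]
ee_rot: [0.745, 0.668, -0.0, -0.0]
ft_force: [-0.5, -1.2, -0.5]
grip_width: 0.703
1.525 [ 0.48168335 -0.19319418  0.32116079] [ 7.44516182e-01  6.67604363e-01 -2.61371952e-04 -3.05050487e-05] [-0.53388361 -1.21787274 -0.50165795] [ 0.76758806  0.09575326 -0.50781398  1.56758952  0.04706288  1.4906981
  0.14911506]
```

View pics/w1.png

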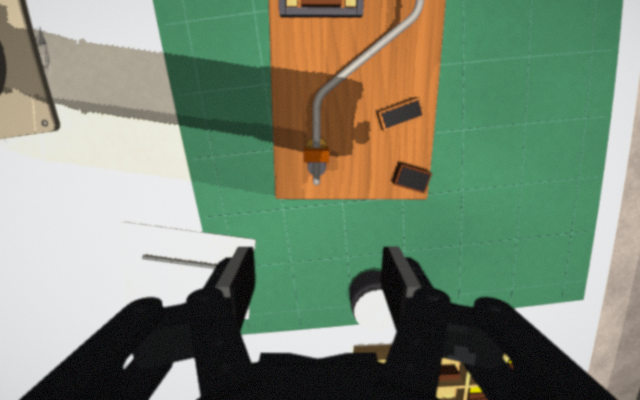

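View pics/s1.png

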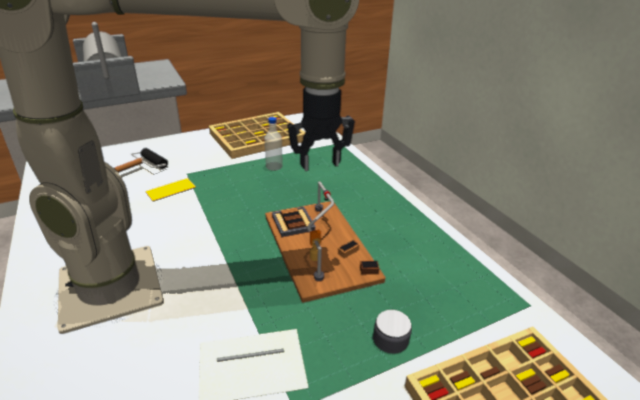

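The wrist view shows the collar head at (316,155), bend 1 near (317,95), and the blocks at (400,112) and (412,177). Next I'll measure the head, the rod leg and the board.

Run:
```python
from h import *
import json
o=json.load(open("w1.json"))
W=cv2.imread("pics/w1.png");T=cv2.imread("pics/t1.png");S=cv2.imread("pics/s1.png")
a=cv2.resize(W[0:210,250:450],None,fx=4,fy=4,interpolation=cv2.INTER_CUBIC)[0:600]
a=cv2.resize(W[70:210,250:450],None,fx=4,fy=4,interpolation=cv2.INTER_CUBIC)
cv2.imwrite("pics/w1z.png",a)
b=cv2.resize(S[170:300,250:390],None,fx=4,fy=4,interpolation=cv2.INTER_CUBIC); cv2.imwrite("pics/s1z.png",b)
b=cv2.resize(T[155:255,280:480],None,fx=4,fy=4,interpolation=cv2.INTER_CUBIC); cv2.imwrite("pics/t1z.png",b)
h=cv2.cvtColor(W,cv2.COLOR_BGR2HSV)
print(h[150:164,316].tolist(), h[155,304:330].tolist())
ctw=cam("wrist",o)
# board edges in wrist
print(onz(ctw,[[277,198],[427,198]],.02))
for z in (.142,): print(onz(ctw,[[316,155]],z))
ct=cam("top"); print(onz(ct,[[387,218.3]],.142))
```

```text
[[13, 239, 98], [14, 244, 115], [14, 255, 122], [14, 243, 126], [14, 251, 124], [14, 249, 123], [14, 253, 124], [14, 249, 124], [13, 245, 124], [14, 255, 122], [12, 234, 123], [11, 204, 116], [9, 126, 101], [15, 56, 91]] [[13, 219, 133], [13, 245, 126], [14, 245, 126], [13, 255, 123], [13, 255, 124], [13, 235, 126], [13, 253, 124], [13, 247, 125], [13, 251, 124], [13, 227, 127], [14, 249, 125], [14, 255, 122], [14, 249, 123], [14, 245, 125], [14, 251, 125], [14, 255, 126], [14, 249, 135], [14, 248, 154], [14, 252, 166], [14, 245, 170], [14, 246, 172], [14, 255, 171], [14, 243, 172], [13, 234, 173], [14, 242, 162], [13, 203, 142]]
[[ 0.41572183 -0.24537311  0.02      ]
 [ 0.63048259 -0.2687225   0.02      ]]
[[ 0.48097882 -0.17016661  0.142     ]]
[[ 0.48137413 -0.17321087  0.142     ]]
```

View pics/w1z.png

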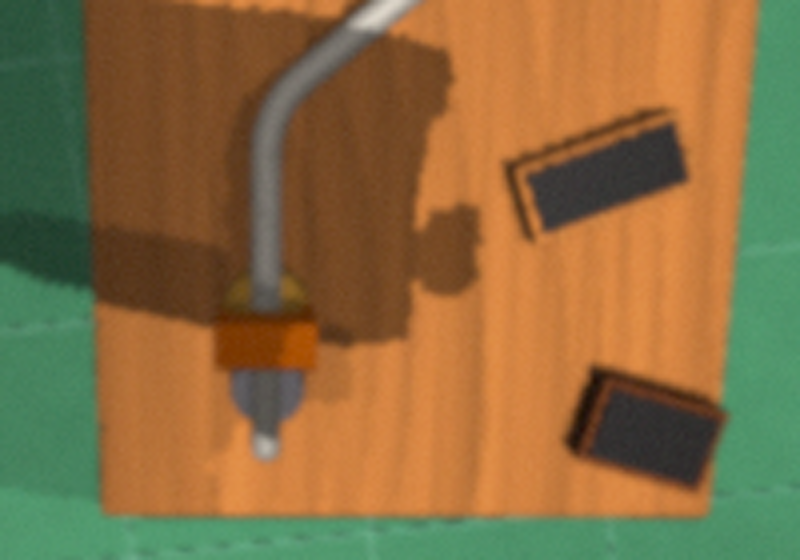

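View pics/s1z.png

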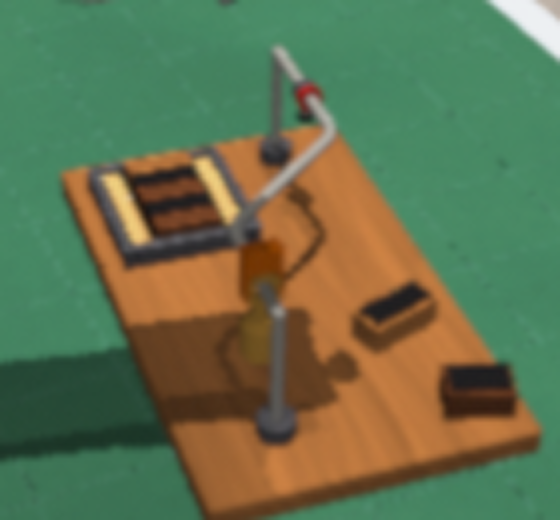

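View pics/t1z.png

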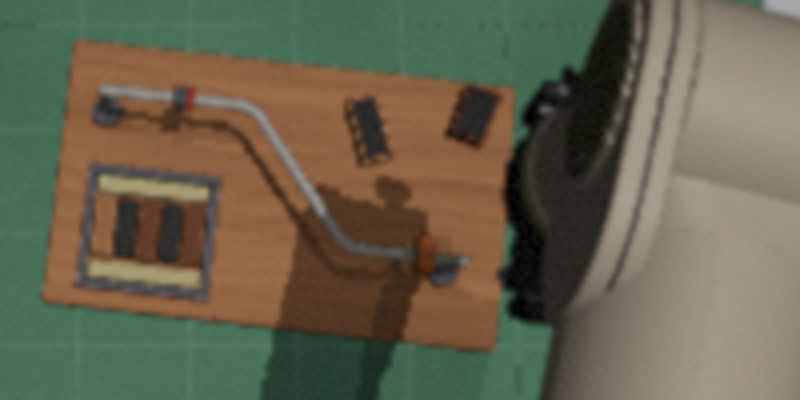

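Run:
```python
from h import *
import json
o=json.load(open("w1.json")); ctw=cam("wrist",o); ctt=cam("top")
W=cv2.imread("pics/w1.png");T=cv2.imread("pics/top0.png")
def rodpts(im,ct,box,axis,ths):
    h=cv2.cvtColor(im,cv2.COLOR_BGR2HSV); x0,x1,y0,y1=box
    s=255-h[y0:y1,x0:x1,1].astype(float); w=np.clip(s-ths,0,None)
    if axis==0: # per row
        u=(w*np.arange(x0,x1)).sum(1)/w.sum(1); p=np.c_[u,np.arange(y0,y1)]
    else:
        v=(w*np.arange(y0,y1)[:,None]).sum(0)/w.sum(0); p=np.c_[np.arange(x0,x1),v]
    P=onz(ct,p,.115)
    l=cv2.fitLine(P[:,:2].astype(np.float32),cv2.DIST_HUBER,0,.001,.001).ravel()
    print(box,"dir",l[:2],"ang from +y",np.arctan2(-l[0],l[1]) if l[1]>0 else np.arctan2(l[0],-l[1]),"pt",l[2:]); return l
a=rodpts(W,ctw,(306,329,108,138),0,110)
h=cv2.cvtColor(W,cv2.COLOR_BGR2HSV); print(h[120,304:332,1]); 
h=cv2.cvtColor(T,cv2.COLOR_BGR2HSV); print(h[172:190,333,1],h[208:224,375,1],h[205,350:372,1])
b=rodpts(T,ctt,(330,340,175,184),1,80)
c=rodpts(T,ctt,(370,383,210,223),1,80)
# orange head blob
h=cv2.cvtColor(W,cv2.COLOR_BGR2HSV); m=cv2.inRange(h,(5,190,80),(20,255,255)); m[:140]=0;m[175:]=0;m[:,:295]=0;m[:,335:]=0
print(cv2.boundingRect(m)); r=cv2.minAreaRect(cv2.findNonZero(m)); print(r)
h=cv2.cvtColor(W,cv2.COLOR_BGR2HSV);print("V rows",h[144:166,312,2],h[144:166,312,1])
```

```text
(306, 329, 108, 138) dir [0.11100324 0.9938201 ] ang from +y -0.111232474 pt [ 0.48384866 -0.14333516]
[171 169 178 175 177 174 183 165  98  48  27  27  25  23  32  51 107 156
 166 179 174 172 184 178 178 177 168 176]
[137 136 140 136 134 136 113  45  16  49 124 141 139 143 152 146 138 138] [136 135 142 136 140 135 136 132  77  21  20  70 154 149 146 148] [145 145 142 142 137 141 130  74  19  16  60 126 139 139 139 138 136 139
 140 139 136 140]
(330, 340, 175, 184) dir [0.05718039 0.99836385] ang from +y -0.057211597 pt [ 0.60280985 -0.02101421]
(370, 383, 210, 223) dir [0.05253502 0.9986191 ] ang from +y -0.052559216 pt [ 0.4893248  -0.14401075]
(295, 140, 40, 23)
((314.5, 151.0), (39.0, 22.0), -0.0)
V rows [ 95  88  87  81  86  87 100 113 124 126 125 124 125 125 122 124 124 115
 100  86  86  86] [129 125 120 161 208 243 230 250 234 239 237 251 235 255 255 249 226 211
 110  42  12  12]
```

Run:
```python
from h import *
ctt=cam("top"); T=cv2.imread("pics/top0.png"); h=cv2.cvtColor(T,cv2.COLOR_BGR2HSV)
m=((h[:,:,0]<30)|(h[:,:,0]>170)).astype(np.uint8)*255
m[:, :285]=0; m[:,415:]=0; m[:160]=0;m[250:]=0
m=cv2.morphologyEx(m,cv2.MORPH_CLOSE,np.ones((7,7)))
E={}
for n,(xs) in {"far":range(303,400),"near":range(297,398)}.items():
    p=[]
    for x in xs:
        y=np.nonzero(m[:,x])[0]
        p.append([x, y[0]-.5 if n=="far" else y[-1]+.5])
    P=onz(ctt,p,.02); l=cv2.fitLine(P[:,:2].astype(np.float32),cv2.DIST_HUBER,0,.001,.001).ravel(); E[n]=l
    print(n,l,"yaw",np.arctan(-l[0]/l[1]))
for n,ys in {"left":range(170,226),"right":range(181,238)}.items():
    p=[]
    for y in ys:
        x=np.nonzero(m[y])[0]
        p.append([x[0]-.5 if n=="left" else x[-1]+.5,y])
    P=onz(ctt,p,.02); l=cv2.fitLine(P[:,:2].astype(np.float32),cv2.DIST_HUBER,0,.001,.001).ravel(); E[n]=l
    print(n,l,"yaw",np.arctan(l[1]/l[0]))
def X(a,b):
    A=np.array([[a[0],-b[0]],[a[1],-b[1]]]); s=np.linalg.solve(A,b[2:]-a[2:]); return a[2:]+s[0]*a[:2]
C=[X(E["far"],E["left"]),X(E["far"],E["right"]),X(E["near"],E["right"]),X(E["near"],E["left"])]
print(C,np.mean(C,0),[np.linalg.norm(C[i]-C[i-1]) for i in range(4)])
c=np.mean(C,0)
for yaw in (-.1,-.106,-.112):
    M=np.array([[np.cos(yaw),-np.sin(yaw)],[np.sin(yaw),np.cos(yaw)]])
    print(yaw,[(c+M@np.array(q)/1000).round(4).tolist() for q in ((-50,-135),(-50,-45),(50,35),(50,150))])
r=h; m=cv2.inRange(h,(0,110,70),(8,255,255))|cv2.inRange(h,(165,90,70),(180,255,255)); m[:170]=0;m[190:]=0;m[:,:310]=0;m[:,345:]=0
p=cv2.findNonZero(m); print(p.reshape(-1,2).tolist()); print(onz(ctt,p.reshape(-1,2).mean(0),.12))
```

```text
far [ 0.11032994  0.993895    0.6540434  -0.08019138] yaw -0.110555016
near [ 0.1096208   0.9939735   0.43122023 -0.08793383] yaw -0.10984154
left [ 0.9937973  -0.11120676  0.56206685  0.10869146] yaw -0.11143725
right [ 0.99344844 -0.11428113  0.52413225 -0.2592541 ] yaw -0.11453136
[array([0.67362505, 0.096208  ], dtype=float32), array([ 0.63277864, -0.2717522 ], dtype=float32), array([ 0.41372678, -0.24655363], dtype=float32), array([0.45423588, 0.12075784], dtype=float32)] [ 0.54359156 -0.075335  ] [np.float32(0.22075847), np.float32(0.3702204), np.float32(0.22049646), np.float32(0.36953852)]
-0.1 [[0.4804, -0.2047], [0.4893, -0.1151], [0.5968, -0.0455], [0.6083, 0.0689]]
-0.106 [[0.4796, -0.2043], [0.4891, -0.1148], [0.597, -0.0458], [0.6092, 0.0685]]
-0.112 [[0.4788, -0.2039], [0.4889, -0.1145], [0.5972, -0.0461], [0.61, 0.0681]]
[[327, 177], [328, 177], [327, 178], [328, 178], [327, 179], [328, 179], [327, 180], [327, 181], [328, 181], [327, 182]]
[[0.60275398 0.00080215 0.12      ]]
```

Board sides come out at 220.6×369.9 mm and the yaw is −0.111 in both views. The tool is already aligned with the first leg, so I'll descend above the head and check.

```bash
python3 -m handwheel '[[[0.008,-0.001,0.02,0,0,0,0.055],[0.0215,-0.003,0.055,0,0,0,0.055],[0.0215,-0.003,0.09,0,0,0,0.055],[0.0215,-0.003,0.12,0,0,0,0.055],[0.0215,-0.003,0.135,0,0,0,0.055],[0.0215,-0.003,0.135,0,0,0,0.055]]]'
python3 - <<'E'
from h import *
import json
o=manip.get_obs(); im=manip.camera("wrist")
cv2.imwrite("pics/w2.png",im)
json.dump({k:np.array(v).tolist() for k,v in o.items()},open("w2.json","w"))
print(o["clock"],o["position"],o["ee_rot"],o["ft_force"],o["grip_width"])
ct=cam("wrist",o); print(proj(ct,[[.481,-.1715,.142],[.481,-.1715,.104],[.4889,-.1146,.115],[.5972,-.0461,.115]]))
E
```

```text
clock: 2.42
position: [0.4813, -0.1703, 0.186]
ee_rot: [0.744, 0.668, -0.0, -0.001]
ft_force: [-1.2, -0.2, 0.1]
grip_width: 0.647
2.425 [ 0.48128979 -0.17030155  0.1859924 ] [ 7.43740888e-01  6.68467791e-01 -2.23356271e-04 -5.04995872e-04] [-1.21193886 -0.18146674  0.09814885] 0.6472103249064243
[[319.82266793 228.66505977]
 [319.54551849 209.06289364]
 [322.57318562 131.02468287]
 [490.44509137  -1.77212339]]
```

View pics/w2.png

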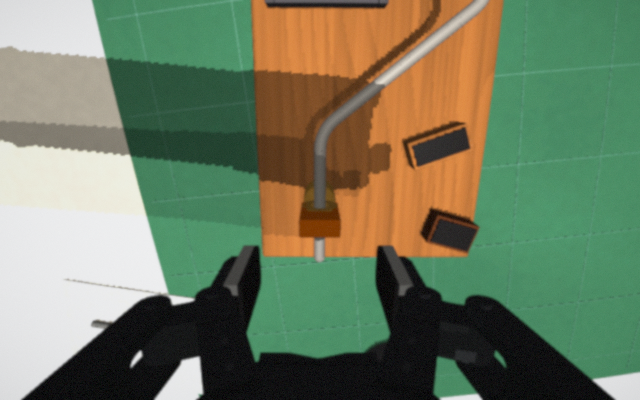

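Run:
```python
from h import *
import json
o=json.load(open("w2.json")); ct=cam("wrist",o); W=cv2.imread("pics/w2.png")
h=cv2.cvtColor(W,cv2.COLOR_BGR2HSV); print(h[198:242,312].tolist()); print(h[226,292:348].tolist())
print(onz(ct,[[320,210],[320,222],[320,236],[300,224],[340,224]],.142))
g=cv2.cvtColor(W,cv2.COLOR_BGR2HSV)[:,:,1].astype(float)
P=[]
for v in range(155,185):
    w=np.clip(110-g[v,305:335],0,None); P.append([(w*np.arange(305,335)).sum()/w.sum(),v])
Q=onz(ct,P,.115);print(Q[0],Q[-1])
Q=onz(ct,[[320,261]],.115);print("end",Q)
```

```text
[[19, 183, 113], [18, 187, 108], [19, 177, 95], [18, 161, 84], [19, 161, 84], [18, 163, 89], [18, 185, 91], [18, 165, 96], [18, 172, 89], [18, 170, 84], [19, 185, 80], [18, 173, 84], [17, 191, 88], [15, 207, 90], [14, 238, 89], [13, 243, 88], [12, 232, 90], [12, 230, 91], [13, 238, 91], [13, 246, 88], [13, 255, 89], [13, 234, 98], [14, 248, 114], [13, 233, 125], [13, 255, 125], [14, 255, 127], [13, 255, 123], [13, 255, 125], [14, 255, 126], [14, 251, 126], [13, 243, 128], [13, 241, 127], [14, 255, 125], [13, 255, 128], [13, 245, 127], [14, 255, 124], [12, 241, 128], [14, 255, 125], [12, 216, 138], [13, 190, 166], [13, 180, 196], [13, 171, 210], [14, 176, 211], [13, 170, 213]]
[[13, 174, 192], [14, 175, 194], [14, 179, 194], [13, 172, 200], [13, 173, 200], [14, 178, 191], [13, 180, 173], [13, 191, 148], [13, 224, 132], [14, 255, 125], [13, 247, 125], [14, 255, 122], [14, 251, 125], [13, 241, 127], [14, 251, 126], [13, 241, 126], [14, 255, 127], [13, 251, 127], [14, 255, 126], [13, 233, 128], [14, 255, 126], [13, 247, 127], [14, 249, 127], [14, 255, 125], [14, 255, 125], [13, 243, 127], [14, 255, 126], [14, 255, 123], [13, 255, 123], [14, 255, 124], [13, 247, 126], [14, 255, 126], [13, 249, 127], [13, 247, 126], [13, 241, 127], [13, 239, 128], [13, 225, 128], [13, 237, 128], [13, 231, 127], [13, 235, 127], [14, 255, 128], [14, 249, 128], [14, 247, 127], [13, 247, 128], [13, 255, 125], [13, 255, 126], [13, 243, 125], [12, 218, 132], [14, 201, 146], [13, 177, 184], [13, 175, 202], [13, 175, 208], [14, 176, 209], [13, 172, 210], [13, 173, 211], [14, 174, 212]]
[[ 0.48238402 -0.15930006  0.142     ]
 [ 0.48157015 -0.16709933  0.142     ]
 [ 0.48059603 -0.17643641  0.142     ]
 [ 0.46910462 -0.16711109  0.142     ]
 [ 0.49376062 -0.16972953  0.142     ]]
[ 0.48521977 -0.1300282   0.115     ] [ 0.48309377 -0.14981397  0.115     ]
end [[ 0.47746597 -0.20797408  0.115     ]]
```

The head's top face spans u 300–340.5 and v 219–236, so its centre is (0.481, −0.171), within 1 mm of the TCP. Now I'll lower and grip gently.

```bash
python3 -m handwheel '[[[-0.001,0,0.03,0,0,0,0.055],[-0.001,0,0.055,0,0,0,0.055],[-0.001,0,0.070,0,0,0,0.055],[-0.001,0,0.077,0,0,0,0.055],[-0.001,0,0.077,0,0,0,0.055]]]'
python3 -m handwheel '[[[0,0,0,0,0,0,0.035],[0,0,0,0,0,0,0.03],[0,0,0,0,0,0,0.026],[0,0,0,0,0,0,0.02],[0,0,0,0,0,0,0.02],[0,0,0,0,0,0,0.02]]]' 30
python3 - <<'E'
from h import *
o=manip.get_obs(); im=manip.camera("wrist"); cv2.imwrite("pics/w3.png",im); s=manip.camera("side"); cv2.imwrite("pics/s3.png",cv2.resize(s[130:300,220:420],None,fx=4,fy=4)[:600])
print(o["clock"],o["position"],o["ee_rot"],o["ft_force"],o["torque"],o["grip_width"])
E
```

```text
clock: 3.1
position: [0.4819, -0.1712, 0.1098]
ee_rot: [0.744, 0.669, 0.0, 0.0]
ft_force: [0.2, -0.3, 0.5]
grip_width: 0.644
clock: 3.85
position: [0.482, -0.1713, 0.1098]
ee_rot: [0.744, 0.669, 0.0, 0.001]
ft_force: [-0.5, -0.0, 6.2]
grip_width: 0.296
3.85 [ 0.48202294 -0.17125473  0.109842  ] [7.43570154e-01 6.68657669e-01 2.39195892e-04 5.39800302e-04] [-0.49687931 -0.02004949  6.212776  ] [-0.02533691 -0.10735167  0.05550353] 0.2959988836132681
```

View pics/w3.png

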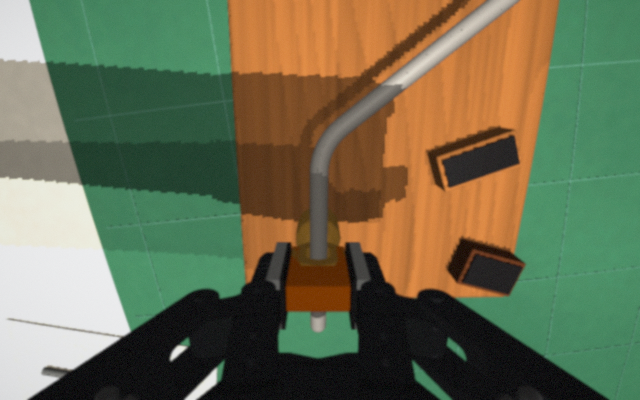

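View pics/s3.png

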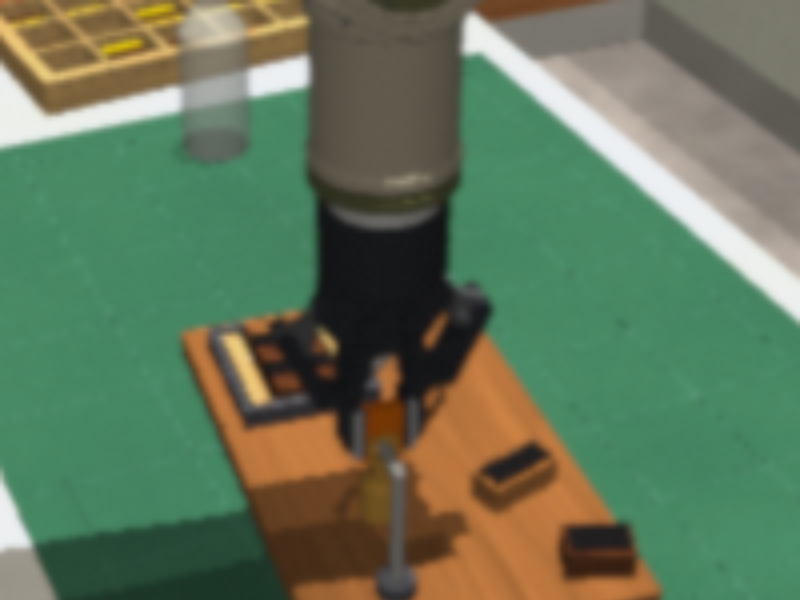

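The fingers closed on the head at 25.3 mm. A 6 N downward preload came from the pad swing. I'll lift in small steps to centre the bore on the rod.

```bash
python3 -m handwheel '[[[0,0,-0.001,0,0,0,0.02],[0,0,-0.001,0,0,0,0.02]]]' 40
python3 -m handwheel '[[[0,0,-0.001,0,0,0,0.02],[0,0,-0.001,0,0,0,0.02]]]'
python3 -m handwheel '[[[0,0,-0.001,0,0,0,0.02],[0,0,-0.001,0,0,0,0.02]]]'
```

```text
clock: 4.2
position: [0.4813, -0.1711, 0.1101]
ee_rot: [0.744, 0.669, -0.0, -0.0]
ft_force: [0.9, -0.0, 0.3]
grip_width: 0.296
clock: 4.45
position: [0.4812, -0.1711, 0.111]
ee_rot: [0.744, 0.669, -0.0, -0.0]
ft_force: [-0.1, 0.7, -2.3]
grip_width: 0.295
clock: 4.7
position: [0.4815, -0.1711, 0.1123]
ee_rot: [0.744, 0.669, -0.0, 0.0]
ft_force: [-1.1, -0.1, -2.1]
grip_width: 0.299
```

Free of the rod at z of about 0.1105 (−2 N, which is just the weight). Before sliding I'll locate the bend corners in the gripper's own view.

```bash
python3 -m handwheel '[[[0,0,-0.001,0,0,0,0.02],[0,0,-0.001,0,0,0,0.02]]]'
python3 - <<'E'
from h import *
import json
o=manip.get_obs(); im=manip.camera("wrist"); cv2.imwrite("pics/w4.png",im)
json.dump({k:np.array(v).tolist() for k,v in o.items()},open("w4.json","w"))
print(o["clock"],o["position"],o["ee_rot"],o["ft_force"])
ot=lambda P:cv2.fitLine(P[:,:2].astype(np.float32),cv2.DIST_HUBER,0,.0005,.001).ravel()
for f,js,r1,c1,r2 in (("w2",json.load(open("w2.json")),(150,185),(305,335),(30,75)),("w4",json.load(open("w4.json")),(185,225),(300,340),(25,95))):
    ct=cam("wrist",js); W=cv2.imread(f"pics/{f}.png"); g=cv2.cvtColor(W,cv2.COLOR_BGR2HSV)[:,:,1].astype(float)
    def mid(v,a,b):
        w=(g[v,a:b]<95); x=np.nonzero(w)[0]+a
        if len(x)<3: return None
        return x.mean()
    p1=[[mid(v,*c1),v] for v in range(*r1) if mid(v,*c1)]
    p2=[[mid(v,330,600),v] for v in range(*r2) if mid(v,330,600)]
    A=onz(ct,p1,.115);B=onz(ct,p2,.115)
    print(f,p2[0],p2[-1],len(p1),len(p2))
    a,b=ot(A),ot(B)
    for l in(a,b): l[:2]*=np.sign(l[1])
    M=np.array([[a[0],-b[0]],[a[1],-b[1]]]); s=np.linalg.solve(M,b[2:]-a[2:])
    print("leg1 ang",np.degrees(np.arctan2(a[1],a[0])),"obl",np.degrees(np.arctan2(b[1],b[0])),"corner",a[2:]+s[0]*a[:2],"leg1 x at -.171",a[2]+(-.171-a[3])*a[0]/a[1])
E
```

```text
clock: 4.95
position: [0.4816, -0.1711, 0.1134]
ee_rot: [0.744, 0.669, 0.0, 0.0]
ft_force: [-0.6, 0.7, -1.3]
grip_width: 0.295
4.95 [ 0.4816132  -0.17113644  0.1134133 ] [7.43557315e-01 6.68672194e-01 2.10709907e-05 1.21579762e-04] [-0.59158893  0.72717965 -1.33227188]
w2 [np.float64(448.45454545454544), 30] [np.float64(399.95454545454544), 74] 35 45
leg1 ang 84.01213 obl 33.75665 corner [ 0.4864626  -0.11862484] leg1 x at -.171 0.48096898
w4 [np.float64(473.0), 25] [np.float64(387.3333333333333), 94] 40 70
leg1 ang 83.15926 obl 33.21208 corner [ 0.4870145  -0.11646037] leg1 x at -.171 0.4804717
```

View pics/w4.png

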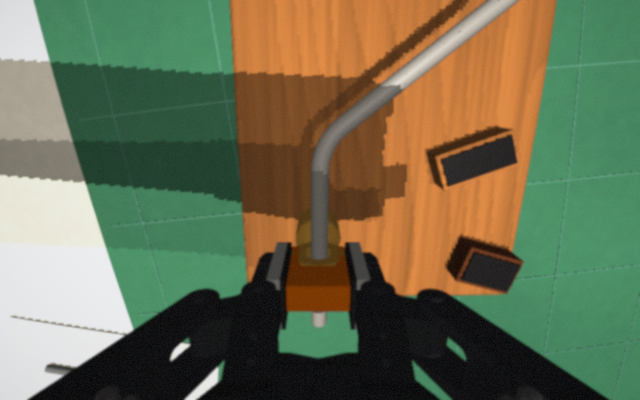

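```bash
python3 -m handwheel '[[[0.005,0,0,0,0,0,0.02],[0.010,0,0,0,0,0,0.02],[0.015,0,0,0,0,0,0.02],[0.020,0,0,0,0,0,0.02],[0.025,0,0,0,0,0,0.02],[0.030,0,0,0,0,0,0.02],[0.034,0,0,0,0,0,0.02],[0.036,0,0,0,0,0,0.02]]]'
python3 - <<'E'
from h import *
import json
o=manip.get_obs(); im=manip.camera("wrist"); cv2.imwrite("pics/w5.png",im)
json.dump({k:np.array(v).tolist() for k,v in o.items()},open("w5.json","w"))
print(o["clock"],o["position"],o["ee_rot"],o["ft_force"],o["torque"])
E
```

```text
clock: 6.0
position: [0.4854, -0.135, 0.1133]
ee_rot: [0.743, 0.669, 0.0, 0.0]
ft_force: [0.2, -0.1, -2.1]
grip_width: 0.297
6.0 [ 0.4854231  -0.1350402   0.11333618] [7.43479148e-01 6.68759115e-01 1.64113783e-05 5.25172959e-05] [ 0.2220236  -0.10288271 -2.06308055] [ 0.00362961 -0.01890354  0.00436013]
```

View pics/w5.png

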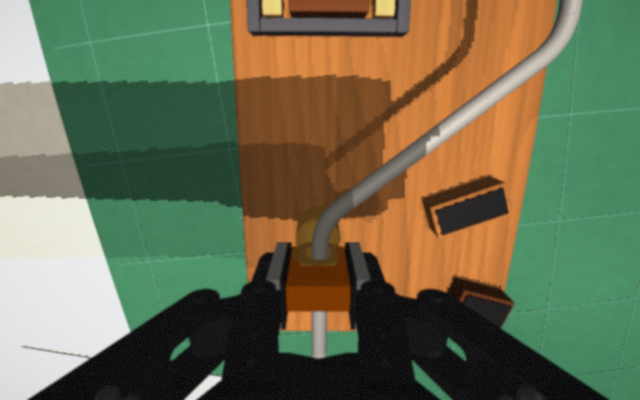

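No contact force so far. Both bends are now visible: bend 1 near (320,225), bend 2 near (560,45). I'll fit the oblique and last legs here.

```bash
cat > fit.py <<'E'
from h import *
import json
def line(f,box,axis,thr=95,z=.115):
    ct=cam("wrist",json.load(open(f+".json"))); g=cv2.cvtColor(cv2.imread(f"pics/{f}.png"),cv2.COLOR_BGR2HSV)[:,:,1]
    x0,x1,y0,y1=box; P=[]
    if axis==0:
        for v in range(y0,y1):
            x=np.nonzero(g[v,x0:x1]<thr)[0]
            if len(x)>3: P.append([x0+np.median(x),v])
    else:
        for u in range(x0,x1):
            y=np.nonzero(g[y0:y1,u]<thr)[0]
            if len(y)>3: P.append([u,y0+np.median(y)])
    Q=onz(ct,P,z)[:,:2].astype(np.float32)
    l=cv2.fitLine(Q,cv2.DIST_HUBER,0,.0005,.001).ravel().astype(float); l[:2]*=np.sign(l[1]) if abs(l[1])>.3 else np.sign(l[0])
    r=np.abs((Q-l[2:])@np.array([-l[1],l[0]]))
    print(f,box,"ang %.2f"%np.degrees(np.arctan2(l[1],l[0])),"pt",l[2:].round(4),"n",len(P),"maxres %.4f"%r.max()); return l
def X(a,b):
    s=np.linalg.solve(np.array([[a[0],-b[0]],[a[1],-b[1]]]),b[2:]-a[2:]); return a[2:]+s[0]*a[:2]
E
python3 - <<'E'
from fit import *
b=line("w5",(380,530,70,190),1); b2=line("w5",(440,530,50,150),1)
c=line("w5",(555,590,0,20),0)
t=np.radians(83.64); a=np.array([np.cos(t),np.sin(t),.4854,-.1350])
print("bend1",X(a,b),X(a,b2)); 
print("bend2",X(b,c))
E
```

```text
w5 (380, 530, 70, 190) ang 32.28 pt [ 0.5482 -0.0759] n 150 maxres 0.0037
w5 (440, 530, 50, 150) ang 32.34 pt [ 0.5625 -0.0668] n 90 maxres 0.0002
w5 (555, 590, 0, 20) ang 81.33 pt [ 0.5971 -0.0335] n 20 maxres 0.0003
bend1 [ 0.48773222 -0.1140759 ] [ 0.48772489 -0.11414168]
bend2 [ 0.59519547 -0.04618961]
```

```bash
python3 -m handwheel '[[[0.005,0,0,0,0,0,0.02],[0.009,0,0,0,0,0,0.02],[0.0118,0.0002,0,0,0,0.112,0.02],[0.0146,0.0006,0,0,0,0.224,0.02],[0.0172,0.0014,0,0,0,0.336,0.02],[0.0198,0.0025,0,0,0,0.448,0.02],[0.0198,0.0025,0,0,0,0.448,0.02]]]'
```

```text
clock: 6.92
position: [0.4901, -0.1155, 0.1133]
ee_rot: [0.873, 0.487, 0.0, 0.0]
ft_force: [-0.3, 0.3, -2.6]
grip_width: 0.293
```

```bash
python3 -m handwheel '[[[0.0028,0.0002,0,0,0,0.112,0.02],[0.0055,0.0006,0,0,0,0.224,0.02],[0.0082,0.0014,0,0,0,0.336,0.02],[0.0108,0.0025,0,0,0,0.448,0.02],[0.0153,0.0047,0,0,0,0.448,0.02],[0.0198,0.0068,0,0,0,0.448,0.02],[0.0198,0.0068,0,0,0,0.448,0.02]]]'
python3 - <<'E'
from h import *
import json
o=manip.get_obs(); im=manip.camera("wrist"); cv2.imwrite("pics/w6.png",im)
json.dump({k:np.array(v).tolist() for k,v in o.items()},open("w6.json","w"))
print(o["clock"],o["position"],o["ee_rot"],o["ft_force"],o["torque"]);q=o["ee_rot"];print(np.degrees(2*np.arctan2(q[1],q[0])))
E
```

```text
clock: 7.8
position: [0.5065, -0.1023, 0.1133]
ee_rot: [0.959, 0.282, 0.0, -0.0]
ft_force: [0.4, 0.8, -1.4]
grip_width: 0.302
7.8 [ 0.50645658 -0.10225157  0.11331589] [ 9.59462032e-01  2.81837880e-01  1.10638900e-04 -7.73214148e-05] [ 0.4279881   0.75097954 -1.42391089] [ 0.0228751  -0.01422142 -0.03435105]
32.739851953347106
```

View pics/w6.png

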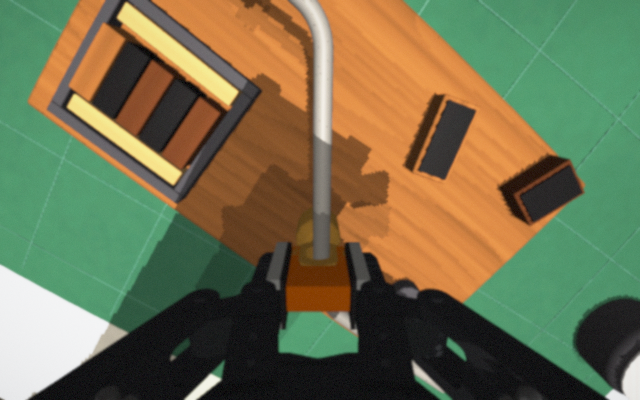

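Round bend 1 without any force. The rod now runs straight up the image at u≈320, and bend 2 is near (318,20). I'll check the lateral offset.

Run:
```python
from fit import *
from scipy.spatial.transform import Rotation as R
o=json.load(open("w6.json"))
b=line("w6",(300,345,50,130),0); b3=line("w6",(300,345,145,235),0)
p=np.array(o["position"][:2])
for l in (b,b3): print("rod lateral offset (left of travel +) mm",1000*((l[2:]-p)@np.array([-l[1],l[0]])))
# reference w4 on leg 1 
o=json.load(open("w4.json")); l=line("w4",(300,340,185,225),0); print(1000*((l[2:]-np.array(o["position"][:2]))@np.array([-l[1],l[0]])))
```

```text
w6 (300, 345, 50, 130) ang 32.46 pt [ 0.5707 -0.061 ] n 80 maxres 0.0001
w6 (300, 345, 145, 235) ang 32.96 pt [ 0.5356 -0.0833] n 90 maxres 0.0002
rod lateral offset (left of travel +) mm 0.3692461886228399
rod lateral offset (left of travel +) mm 0.004073086876413472
w4 (300, 340, 185, 225) ang 83.16 pt [ 0.4833 -0.1441] n 40 maxres 0.0002
1.5292633948785672
```

```bash
python3 -m handwheel '[[[0.006,0,0,0,0,0,0.02],[0.015,0,0,0,0,0,0.02],[0.025,0,0,0,0,0,0.02],[0.035,0,0,0,0,0,0.02],[0.045,0,0,0,0,0,0.02],[0.055,0,0,0,0,0,0.02],[0.063,0,0,0,0,0,0.02],[0.068,0,0,0,0,0,0.02]]]'
python3 -m handwheel '[[[0.002,0,0,0,0,0,0.02],[0.002,0,0,0,0,0,0.02]]]'
python3 - <<'E'
from fit import *
o=manip.get_obs(); im=manip.camera("wrist"); cv2.imwrite("pics/w7.png",im)
json.dump({k:np.array(v).tolist() for k,v in o.items()},open("w7.json","w"))
print(o["clock"],o["position"],o["ee_rot"],o["ft_force"],o["torque"]);q=o["ee_rot"];print(np.degrees(2*np.arctan2(q[1],q[0])))
E
```

```text
clock: 8.85
position: [0.5638, -0.0657, 0.1132]
ee_rot: [0.96, 0.281, -0.0, -0.0]
ft_force: [0.1, -0.3, -1.6]
grip_width: 0.295
clock: 9.1
position: [0.5651, -0.065, 0.1133]
ee_rot: [0.96, 0.281, -0.0, 0.0]
ft_force: [-0.5, -0.0, -1.7]
grip_width: 0.294
9.1 [ 0.56507571 -0.06504647  0.11329809] [ 9.59845565e-01  2.80528941e-01 -3.38343697e-05  5.83017140e-05] [-0.46650203 -0.02479169 -1.6672508 ] [-0.02043904 -0.00119863 -0.00507532]
32.58355222825498
```

View pics/w7.png

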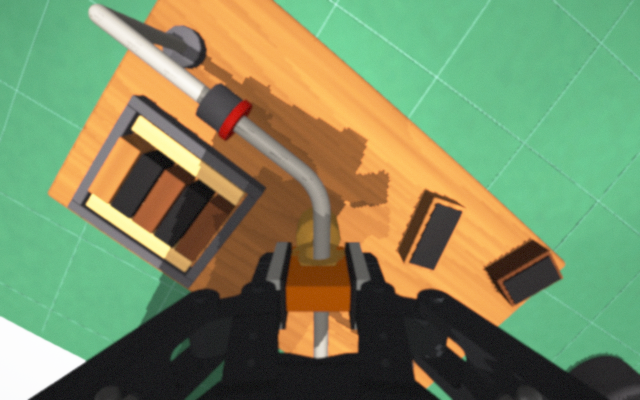

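The wrist view shows the red disc near (236,119), with the last leg running from (100,15) to (290,165) and bend 2 near (315,195). I'll fit the last leg and the stop face.

Run:
```python
from fit import *
o=json.load(open("w7.json")); p=np.array(o["position"][:2])
c1=line("w7",(252,285,115,180),1); c2=line("w7",(112,165,5,90),1,75)
t=np.radians(32.3); a=np.array([np.cos(t),np.sin(t),*p])
for c in (c1,c2):
    b=X(a,c); print("bend2",b,"dist",np.linalg.norm(b-p))
W=cv2.imread("pics/w7.png");h=cv2.cvtColor(W,cv2.COLOR_BGR2HSV)
m=cv2.inRange(h,(0,170,70),(6,255,255))|cv2.inRange(h,(172,170,70),(180,255,255)); m[:80]=0;m[160:]=0;m[:,:200]=0;m[:,270:]=0
ct=cam("wrist",o); q=cv2.findNonZero(m).reshape(-1,2); print(len(q),q.min(0),q.max(0),q.mean(0))
z=cv2.resize(W[80:220,190:350],None,fx=5,fy=4,interpolation=cv2.INTER_CUBIC);cv2.imwrite("pics/w7z.png",cv2.resize(W[85:205,200:340],None,fx=5,fy=5,interpolation=cv2.INTER_CUBIC))
```

```text
w7 (252, 285, 115, 180) ang 83.92 pt [ 0.5984 -0.0171] n 33 maxres 0.0004
w7 (112, 165, 5, 90) ang 90.98 pt [0.6077 0.0524] n 53 maxres 0.0014
bend2 [ 0.59530603 -0.04593566] dist 0.03576444583973969
bend2 [ 0.60928096 -0.03710108] dist 0.05229769202186482
526 [218 100] [251 139] [233.82319392 118.70722433]
```

View pics/w7z.png

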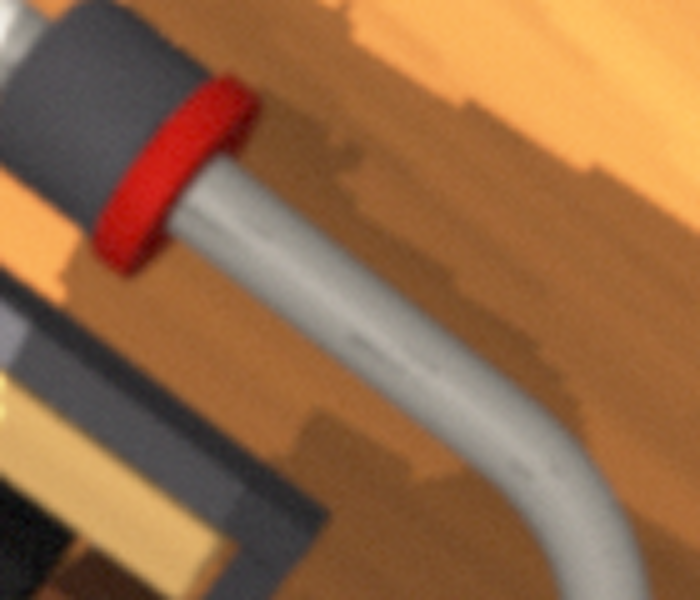

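```bash
python3 -m handwheel '[[[0.006,0,0,0,0,0,0.02],[0.012,0,0,0,0,0,0.02],[0.018,0,0,0,0,0,0.02],[0.0238,0,0,0,0,0,0.02],[0.0266,-0.0002,0,0,0,-0.112,0.02],[0.0294,-0.0006,0,0,0,-0.224,0.02],[0.032,-0.0014,0,0,0,-0.336,0.02],[0.0346,-0.0025,0,0,0,-0.448,0.02]]]'
python3 -m handwheel '[[[0,0,0,0,0,0,0.02]]]'
```

```text
clock: 10.15
position: [0.5932, -0.044, 0.1133]
ee_rot: [0.873, 0.488, 0.0, -0.0]
ft_force: [0.3, -0.5, -1.5]
grip_width: 0.3
clock: 10.28
position: [0.5931, -0.0439, 0.1132]
ee_rot: [0.874, 0.487, 0.0, -0.0]
ft_force: [0.0, 0.4, -1.9]
grip_width: 0.295
```

```bash
python3 -m handwheel '[[[0.0028,-0.0002,0,0,0,-0.112,0.02],[0.0055,-0.0006,0,0,0,-0.224,0.02],[0.0082,-0.0014,0,0,0,-0.336,0.02],[0.0108,-0.0025,0,0,0,-0.445,0.02],[0.0144,-0.0042,0,0,0,-0.445,0.02],[0.0144,-0.0042,0,0,0,-0.445,0.02]]]'
python3 - <<'E'
from fit import *
o=manip.get_obs(); im=manip.camera("wrist"); cv2.imwrite("pics/w8.png",im)
json.dump({k:np.array(v).tolist() for k,v in o.items()},open("w8.json","w"))
print(o["clock"],o["position"],o["ee_rot"],o["ft_force"],o["torque"]);q=o["ee_rot"];print(np.degrees(2*np.arctan2(q[1],q[0])))
E
```

```text
clock: 11.02
position: [0.5969, -0.0293, 0.1133]
ee_rot: [0.746, 0.666, 0.0, -0.0]
ft_force: [-0.4, -0.2, -1.4]
grip_width: 0.298
11.025 [ 0.59693187 -0.02927974  0.11329457] [ 7.45563676e-01  6.66434394e-01  3.47634347e-05 -4.68109818e-05] [-0.36227955 -0.22692375 -1.35804941] [ 0.00912602 -0.0378254   0.02798296]
83.58492511967893
```

View pics/w8.png

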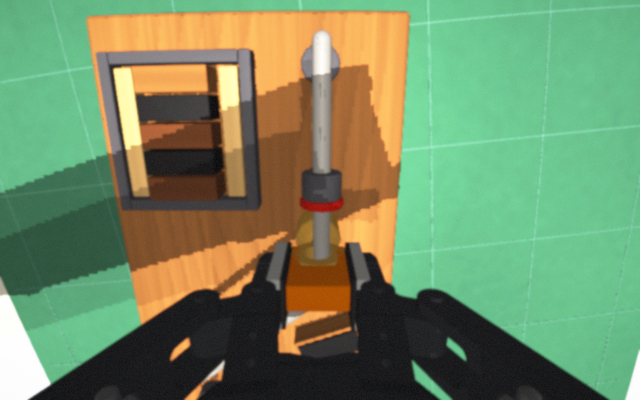

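Round bend 2. The stop's red rim is just ahead at v≈197–210, with the rod at u≈321. I'll measure the gap.

Run:
```python
from fit import *
o=json.load(open("w8.json")); ct=cam("wrist",o); p=np.array(o["position"][:2])
W=cv2.imread("pics/w8.png");h=cv2.cvtColor(W,cv2.COLOR_BGR2HSV)
print(h[190:222,321].tolist())
m=cv2.inRange(h,(0,150,60),(6,255,255))|cv2.inRange(h,(170,150,60),(180,255,255)); m[:190]=0;m[215:]=0;m[:,:295]=0;m[:,350:]=0
q=cv2.findNonZero(m).reshape(-1,2); print(q.min(0),q.max(0))
c=line("w8",(308,334,70,160),0); c=line("w8",(308,334,215,240),0)
print("lat",1000*((c[2:]-p)@np.array([-c[1],c[0]])))
for v in (200,206,209,210): print(v,onz(ct,[[321,v]],.125))
t=np.radians(83.6); u=np.array([np.cos(t),np.sin(t)])
for v in (206,209,210): print(v,(onz(ct,[[321,v]],.125)[0,:2]-p)@u)
print(onz(cam("wrist",json.load(open("w7.json"))),[[239,121.7]],.119),onz(cam("wrist",json.load(open("w7.json"))),[[240.2,123]],.117))
```

```text
[[0, 3, 82], [140, 9, 86], [150, 3, 83], [143, 12, 84], [135, 14, 75], [165, 7, 69], [158, 15, 66], [150, 8, 64], [135, 8, 63], [140, 12, 66], [0, 0, 64], [172, 42, 67], [0, 111, 87], [0, 189, 116], [1, 219, 142], [1, 218, 159], [1, 219, 161], [0, 225, 159], [2, 239, 157], [1, 221, 158], [1, 225, 154], [1, 177, 153], [3, 114, 141], [8, 54, 132], [18, 29, 130], [18, 24, 130], [16, 25, 130], [20, 18, 130], [19, 22, 127], [16, 22, 129], [16, 25, 132], [19, 22, 128]]
[300 197] [342 211]
w8 (308, 334, 70, 160) ang 83.94 pt [0.6043 0.0366] n 90 maxres 0.0004
w8 (308, 334, 215, 240) ang 83.78 pt [ 0.5992 -0.0103] n 25 maxres 0.0002
lat -0.15666345503368392
200 [[0.60073806 0.00512243 0.125     ]]
206 [[0.60044687 0.00245073 0.125     ]]
209 [[0.60030004 0.00110339 0.125     ]]
210 [[0.60025092 0.00065255 0.125     ]]
206 0.03192453034265775
209 0.030569220433009952
210 0.030115713652998716
[[ 6.02981348e-01 -1.50448733e-04  1.19000000e-01]] [[ 6.02422545e-01 -5.07274764e-04  1.17000000e-01]]
```

```bash
python3 -m handwheel '[[[0.003,0,0,0,0,0,0.02],[0.007,0,0,0,0,0,0.02],[0.011,0,0.0005,0,0,0,0.02],[0.014,0,0.001,0,0,0,0.02],[0.016,0,0.0015,0,0,0,0.02],[0.018,0,0.002,0,0,0,0.02],[0.018,0,0.0024,0,0,0,0.02],[0.018,0,0.0024,0,0,0,0.02]]]'
python3 - <<'E'
from fit import *
o=manip.get_obs(); im=manip.camera("wrist"); cv2.imwrite("pics/w9.png",im)
json.dump({k:np.array(v).tolist() for k,v in o.items()},open("w9.json","w"))
print(o["clock"],o["position"],o["ee_rot"],o["ft_force"],o["torque"]);q=o["ee_rot"];print(np.degrees(2*np.arctan2(q[1],q[0])))
E
```

```text
clock: 12.08
position: [0.5989, -0.012, 0.1109]
ee_rot: [0.745, 0.667, -0.0, 0.0]
ft_force: [0.3, 0.6, -1.3]
grip_width: 0.295
12.075 [ 0.59886936 -0.01200961  0.11085937] [ 7.44619646e-01  6.67489007e-01 -6.32854326e-05  5.92089135e-05] [ 0.34469832  0.63619646 -1.33771126] [-0.02607382 -0.03760313 -0.05871274]
83.74711984741761
```

View pics/w9.png

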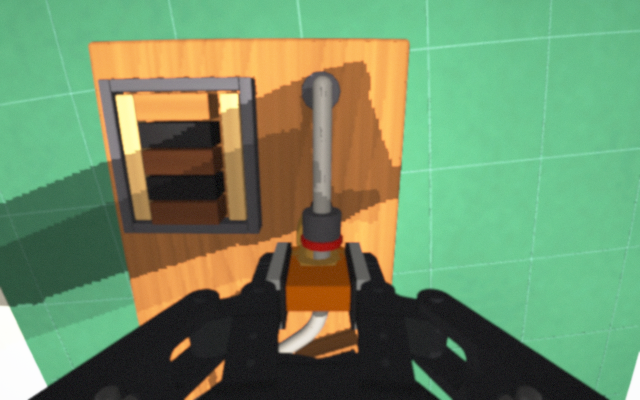

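There's about a 5 mm gap left, but the disc (centre u≈322) looks slightly right of the head (centre u≈318.5). I'll compare the rod-to-head offset with its value at the start, when the collar hung naturally.

Run:
```python
from fit import *
for f,vs in (("w4",range(215,240,4)),("w6",range(215,240,4)),("w8",range(215,240,4))):
    W=cv2.imread(f"pics/{f}.png"); h=cv2.cvtColor(W,cv2.COLOR_BGR2HSV)
    r=[]
    for v in vs:
        x=np.nonzero(h[v,300:342,1]<95)[0]+300; r.append(round(float(np.mean(x)),1))
    hd=[]
    for v in (285,292,300):
        m=(h[v,270:370,1]>180)&(h[v,270:370,0]<25)&(h[v,270:370,2]>80); x=np.nonzero(m)[0]+270; hd.append((x.min(),x.max()))
    print(f,r,hd)
```

```text
w4 [319.0, 319.0, 319.0, 319.0, 319.5, 319.5, 319.0] [(np.int64(287), np.int64(349)), (np.int64(286), np.int64(349)), (np.int64(286), np.int64(349))]
w6 [321.5, 321.0, 321.0, 321.5, 321.0, 321.5, 321.0] [(np.int64(287), np.int64(349)), (np.int64(286), np.int64(350)), (np.int64(286), np.int64(349))]
w8 [321.0, 321.0, 321.0, 321.0, 321.0, 321.5, 321.0] [(np.int64(286), np.int64(350)), (np.int64(285), np.int64(350)), (np.int64(286), np.int64(350))]
```

The rod sits 2 px (about 1.2 mm) right of where it started, so I'll centre it and then creep up to the stop.

```bash
python3 -m handwheel '[[[0,0.0006,0,0,0,0,0.02],[0,0.0012,0,0,0,0,0.02],[0.0005,0.0012,0,0,0,0,0.02],[0.001,0.0012,0,0,0,0,0.02],[0.0015,0.0012,0,0,0,0,0.02],[0.002,0.0012,0,0,0,0,0.02],[0.002,0.0012,0,0,0,0,0.02]]]'
python3 -m handwheel '[[[0.0005,0,0,0,0,0,0.02],[0.001,0,0,0,0,0,0.02],[0.001,0,0,0,0,0,0.02]]]'
python3 -m handwheel '[[[0.0005,0,0,0,0,0,0.02],[0.001,0,0,0,0,0,0.02],[0.001,0,0,0,0,0,0.02]]]'
```

```text
clock: 13.0
position: [0.6003, -0.0099, 0.1109]
ee_rot: [0.745, 0.668, -0.0, 0.0]
ft_force: [-0.4, 0.1, -1.7]
grip_width: 0.296
clock: 13.38
position: [0.6004, -0.0089, 0.1109]
ee_rot: [0.745, 0.668, 0.0, 0.0]
ft_force: [-0.4, -0.1, -2.4]
grip_width: 0.297
clock: 13.75
position: [0.6005, -0.0079, 0.1109]
ee_rot: [0.745, 0.668, 0.0, 0.0]
ft_force: [-0.1, 0.7, -1.8]
grip_width: 0.296
```

```bash
for i in 1; do python3 -m handwheel '[[[0.0003,0,0,0,0,0,0.02],[0.0006,0,0,0,0,0,0.02],[0.0006,0,0,0,0,0,0.02]]]'; done
python3 -m handwheel '[[[0.0003,0,0,0,0,0,0.02],[0.0006,0,0,0,0,0,0.02],[0.0006,0,0,0,0,0,0.02]]]'
python3 - <<'E'
from fit import *
o=manip.get_obs(); im=manip.camera("wrist"); cv2.imwrite("pics/w10.png",im); cv2.imwrite("pics/w10z.png",cv2.resize(im[190:330,240:400],None,fx=4,fy=4,interpolation=cv2.INTER_CUBIC))
print(o["clock"],o["position"],o["ft_force"])
E
```

```text
clock: 14.12
position: [0.6006, -0.0073, 0.1109]
ee_rot: [0.745, 0.668, -0.0, 0.0]
ft_force: [-0.1, -0.3, -2.7]
grip_width: 0.298
clock: 14.5
position: [0.6007, -0.0068, 0.1109]
ee_rot: [0.745, 0.668, -0.0, 0.0]
ft_force: [0.3, -0.4, -1.3]
grip_width: 0.296
14.5 [ 0.60065956 -0.00677976  0.11092048] [ 0.30954044 -0.38351719 -1.34204519]
```

View pics/w10z.png

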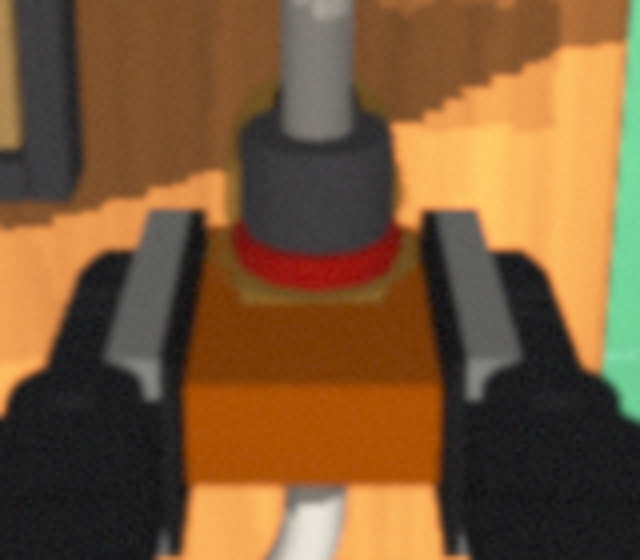

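The disc is centred between the pads and almost touching the head. I'll continue in 0.3 to 0.4 mm steps.

```bash
python3 -m handwheel '[[[0.0004,0,0,0,0,0,0.02],[0.0004,0,0,0,0,0,0.02]]]'
python3 -m handwheel '[[[0.0004,0,0,0,0,0,0.02],[0.0004,0,0,0,0,0,0.02]]]'
python3 -m handwheel '[[[0.0004,0,0,0,0,0,0.02],[0.0004,0,0,0,0,0,0.02]]]'
```

```text
clock: 14.8
position: [0.6007, -0.0064, 0.1109]
ee_rot: [0.745, 0.668, -0.0, 0.0]
ft_force: [-0.8, -0.3, -0.8]
grip_width: 0.298
clock: 15.05
position: [0.6007, -0.0062, 0.1109]
ee_rot: [0.745, 0.667, -0.0, 0.0]
ft_force: [0.3, -0.7, -1.5]
grip_width: 0.295
clock: 15.3
position: [0.6007, -0.0061, 0.1109]
ee_rot: [0.745, 0.667, -0.0, 0.0]
ft_force: [-0.6, -3.1, -0.7]
grip_width: 0.299
```

Contact at y≈−0.0061. The force builds gently, so I'll step up to 10 N.

```bash
python3 -m handwheel '[[[0.0004,0,0,0,0,0,0.02],[0.0004,0,0,0,0,0,0.02]]]'
python3 -m handwheel '[[[0.0004,0,0,0,0,0,0.02],[0.0004,0,0,0,0,0,0.02]]]'
python3 -c "
from workcell import manip
o=manip.get_obs();print(o['ft_force'],o['torque'],o['position'])"
```

```text
clock: 15.55
position: [0.6007, -0.0061, 0.1109]
ee_rot: [0.745, 0.667, -0.0, 0.0]
ft_force: [-2.5, -5.4, 0.4]
grip_width: 0.297
clock: 15.8
position: [0.6007, -0.0061, 0.1109]
ee_rot: [0.745, 0.667, -0.001, 0.0]
ft_force: [-1.4, -6.3, 0.6]
grip_width: 0.295
[-1.42076769 -6.29171248  0.59315698] [-1.21345025  0.38631437  0.01058983] [ 0.60071958 -0.00612376  0.1109057 ]
```

```bash
python3 -m handwheel '[[[0.0004,0,0,0,0,0,0.02],[0.0004,0,0,0,0,0,0.02]]]'
python3 -m handwheel '[[[0.0003,0,0,0,0,0,0.02],[0.0003,0,0,0,0,0,0.02]]]'
```

```text
clock: 16.05
position: [0.6007, -0.0061, 0.1109]
ee_rot: [0.745, 0.667, -0.001, 0.001]
ft_force: [-2.3, -7.2, 0.6]
grip_width: 0.3
clock: 16.3
position: [0.6007, -0.0061, 0.1109]
ee_rot: [0.745, 0.667, -0.001, 0.001]
ft_force: [-2.6, -7.1, 1.3]
grip_width: 0.303
```

```bash
python3 -m handwheel '[[[0.0004,0,0,0,0,0,0.02],[0.0004,0,0,0,0,0,0.02]]]'
python3 -m handwheel '[[[0.0003,0,0,0,0,0,0.02],[0.0003,0,0,0,0,0,0.02]]]'
python3 -m handwheel '[[[0,0,0,0,0,0,0.02],[0,0,0,0,0,0,0.02]]]'
```

```text
clock: 16.55
position: [0.6008, -0.0061, 0.1109]
ee_rot: [0.745, 0.667, -0.001, 0.001]
ft_force: [-3.6, -9.2, 1.4]
grip_width: 0.299
clock: 16.8
position: [0.6007, -0.0061, 0.1109]
ee_rot: [0.745, 0.667, -0.001, 0.001]
ft_force: [-3.3, -9.4, 1.3]
grip_width: 0.295
clock: 17.05
position: [0.6007, -0.0061, 0.1109]
ee_rot: [0.745, 0.667, -0.001, 0.001]
ft_force: [-2.7, -9.6, 1.7]
grip_width: 0.295
```

```bash
python3 -m handwheel '[[[0.0002,0,0,0,0,0,0.02],[0.0002,0,0,0,0,0,0.02],[0.0002,0,0,0,0,0,0.02],[0.0002,0,0,0,0,0,0.02]]]'
python3 -c "
from workcell import manip
o=manip.get_obs();print(o['ft_force'],o['torque'],o['position'])"
```

```text
clock: 17.55
position: [0.6007, -0.0061, 0.1109]
ee_rot: [0.745, 0.667, -0.001, 0.001]
ft_force: [-3.1, -9.1, 1.0]
grip_width: 0.294
[-3.09313386 -9.08564768  1.02491046] [-2.10738379  0.70808603  0.03741575] [ 0.60071971 -0.00607593  0.11087788]
```

```bash
python3 -m handwheel '[[[0.0003,0,0,0,0,0,0.02],[0.0003,0,0,0,0,0,0.02]]]'
python3 -m handwheel '[[[0,0,0,0,0,0,0.02],[0,0,0,0,0,0,0.02]]]'
python3 -m handwheel '[[[0,0,0,0,0,0,0.02],[0,0,0,0,0,0,0.02]]]'
```

```text
clock: 17.8
position: [0.6007, -0.006, 0.1109]
ee_rot: [0.745, 0.667, -0.002, 0.001]
ft_force: [-4.7, -10.4, 1.8]
grip_width: 0.298
clock: 18.05
position: [0.6007, -0.006, 0.1109]
ee_rot: [0.745, 0.667, -0.002, 0.001]
ft_force: [-3.8, -11.4, 2.3]
grip_width: 0.293
clock: 18.3
position: [0.6007, -0.0061, 0.1109]
ee_rot: [0.745, 0.667, -0.002, 0.001]
ft_force: [-3.8, -10.5, 2.2]
grip_width: 0.295
```

About 10.8 N along the rod, held. Now I'll ease off gradually.

```bash
python3 -m handwheel '[[[-0.0005,0,0,0,0,0,0.02],[-0.001,0,0,0,0,0,0.02],[-0.001,0,0,0,0,0,0.02]]]'
python3 -m handwheel '[[[-0.0005,0,0,0,0,0,0.02],[-0.001,0,0,0,0,0,0.02],[-0.001,0,0,0,0,0,0.02]]]'
```

```text
clock: 18.68
position: [0.6008, -0.0061, 0.1109]
ee_rot: [0.745, 0.667, -0.001, 0.001]
ft_force: [-2.7, -7.9, 2.0]
grip_width: 0.293
clock: 19.05
position: [0.6007, -0.0061, 0.1109]
ee_rot: [0.745, 0.667, -0.001, 0.0]
ft_force: [-1.0, -5.5, -0.2]
grip_width: 0.296
```

```bash
python3 -m handwheel '[[[-0.0005,0,0,0,0,0,0.02],[-0.0008,0,0,0,0,0,0.02],[-0.0008,0,0,0,0,0,0.02]]]'
python3 -m handwheel '[[[0,0,0.0003,0,0,0,0.02],[0,0,0.0003,0,0,0,0.02]]]'
```

```text
clock: 19.42
position: [0.6007, -0.0061, 0.1109]
ee_rot: [0.745, 0.667, -0.0, 0.0]
ft_force: [-1.0, -4.3, -0.7]
grip_width: 0.296
clock: 19.68
position: [0.6009, -0.0061, 0.1107]
ee_rot: [0.745, 0.667, -0.0, 0.0]
ft_force: [-1.7, -4.9, 0.7]
grip_width: 0.296
```

```bash
python3 -m handwheel '[[[-0.0004,0,0,0,0,0,0.02],[-0.0008,0,0,0,0,0,0.02],[-0.0008,0,0,0,0,0,0.02]]]'
python3 -m handwheel '[[[0,0,0,0,0,0,0.02],[0,0,0,0,0,0,0.02]]]'
```

```text
clock: 20.05
position: [0.6008, -0.0061, 0.1107]
ee_rot: [0.744, 0.668, 0.0, -0.0]
ft_force: [-0.5, -2.5, -0.3]
grip_width: 0.295
clock: 20.3
position: [0.6008, -0.0062, 0.1106]
ee_rot: [0.744, 0.668, 0.0, -0.0]
ft_force: [0.3, -1.7, -1.6]
grip_width: 0.298
```

About 2 N residual. I'll settle it lightly on the rod and open.

```bash
python3 -m handwheel '[[[0,0,0.0002,0,0,0,0.02],[0,0,0.0002,0,0,0,0.02]]]' 20
python3 -m handwheel '[[[0,0,0,0,0,0,0.028],[0,0,0,0,0,0,0.032],[0,0,0,0,0,0,0.04],[0,0,0,0,0,0,0.05],[0,0,0,0,0,0,0.05],[0,0,0,0,0,0,0.05]]]'
python3 - <<'E'
from fit import *
o=manip.get_obs(); im=manip.camera("wrist"); cv2.imwrite("pics/w11.png",im); cv2.imwrite("pics/w11z.png",cv2.resize(im[190:330,240:400],None,fx=4,fy=4,interpolation=cv2.INTER_CUBIC))
print(o["clock"],o["position"],o["ft_force"],o["grip_width"])
E
```

```text
clock: 20.55
position: [0.6006, -0.0061, 0.1103]
ee_rot: [0.744, 0.668, 0.0, -0.0]
ft_force: [0.9, -0.5, -1.0]
grip_width: 0.3
clock: 21.3
position: [0.6007, -0.0065, 0.1104]
ee_rot: [0.745, 0.668, -0.0, 0.0]
ft_force: [0.3, 0.4, 0.6]
grip_width: 0.586
21.3 [ 0.60066498 -0.00651634  0.11039213] [0.26293256 0.36778656 0.58515126] 0.5864184024117564
```

View pics/w11z.png

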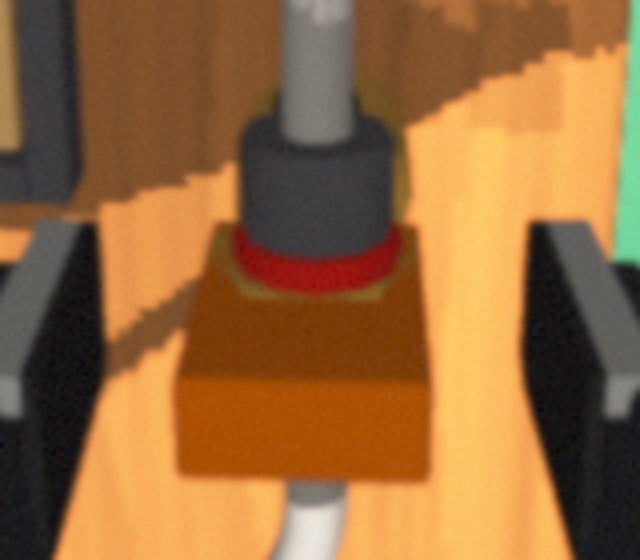

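The fingers are free. The head looks tilted a little about the rod, possibly still swinging. I'll look again after a moment.

```bash
python3 -m handwheel '[[[0,0,0,0,0,0,0.055],[0,0,0,0,0,0,0.055],[0,0,0,0,0,0,0.055],[0,0,0,0,0,0,0.055]]]'
python3 - <<'E'
from fit import *
o=manip.get_obs(); im=manip.camera("wrist"); cv2.imwrite("pics/w12.png",im); cv2.imwrite("pics/w12z.png",cv2.resize(im[190:330,240:400],None,fx=4,fy=4,interpolation=cv2.INTER_CUBIC))
print(o["clock"],o["position"],o["ft_force"],o["grip_width"])
E
```

```text
clock: 21.85
position: [0.6007, -0.0065, 0.1104]
ee_rot: [0.745, 0.668, -0.0, 0.0]
ft_force: [-0.5, 0.4, -0.3]
grip_width: 0.642
21.85 [ 0.60066074 -0.0065043   0.11038379] [-0.51256149  0.43114309 -0.33834871] 0.6418632216445498
```

View pics/w12z.png

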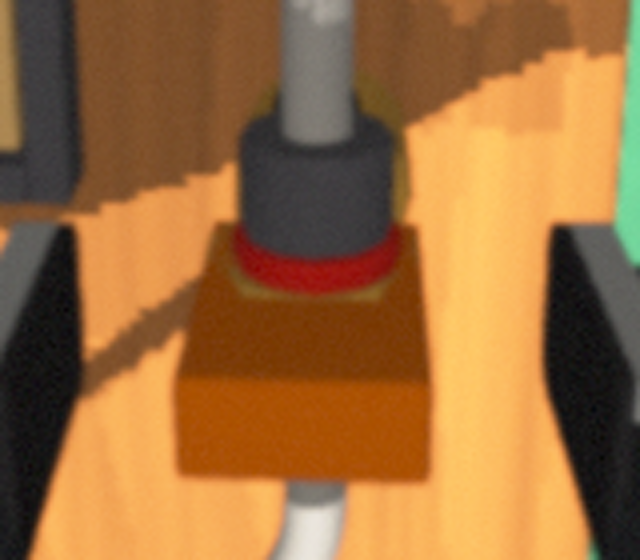

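It's static with a slight roll of a few degrees, held by friction, and it looks flush. I'll retreat straight up and check from above and the side.

```bash
python3 -m handwheel '[[[0,0,-0.01,0,0,0,0.055],[0,0,-0.025,0,0,0,0.055],[0,0,-0.05,0,0,0,0.055],[0,0,-0.08,0,0,0,0.055],[0,0,-0.10,0,0,0,0.055],[-0.03,0,-0.12,0,0,0,0.055],[-0.07,0,-0.12,0,0,0,0.055],[-0.08,0,-0.12,0,0,0,0.055]]]'
python3 -m handwheel '[[[0,0,0,0,0,0,0.055],[0,0,0,0,0,0,0.055]]]'
python3 - <<'E'
from fit import *
o=manip.get_obs(); im=manip.camera("wrist"); cv2.imwrite("pics/w13.png",im)
s=manip.camera("side");t=manip.camera("top");cv2.imwrite("pics/s13.png",s);cv2.imwrite("pics/t13.png",t)
json.dump({k:np.array(v).tolist() for k,v in o.items()},open("w13.json","w"))
cv2.imwrite("pics/s13z.png",cv2.resize(s[150:270,260:400],None,fx=5,fy=5,interpolation=cv2.INTER_CUBIC))
cv2.imwrite("pics/t13z.png",cv2.resize(t[155:255,280:480],None,fx=4,fy=4,interpolation=cv2.INTER_CUBIC))
ct=cam("wrist",o);c=proj(ct,[[.6013,-.003,.12]])[0].astype(int);print(c)
x0=max(c[0]-70,0);y0=max(c[1]-60,0);cv2.imwrite("pics/w13z.png",cv2.resize(im[y0:y0+120,x0:x0+140],None,fx=5,fy=5,interpolation=cv2.INTER_CUBIC)); print(x0,y0)
print(o["clock"],o["position"],o["ft_force"])
E
```

```text
clock: 22.9
position: [0.5917, -0.0895, 0.2309]
ee_rot: [0.746, 0.666, -0.0, 0.001]
ft_force: [0.7, -1.0, 0.3]
grip_width: 0.64
clock: 23.15
position: [0.5921, -0.0844, 0.2305]
ee_rot: [0.744, 0.668, 0.0, -0.0]
ft_force: [0.3, 1.4, 0.0]
grip_width: 0.645
[320  91]
250 31
23.15 [ 0.59206399 -0.08436634  0.23051534] [0.30035563 1.35359431 0.00303746]
```

View pics/w13z.png

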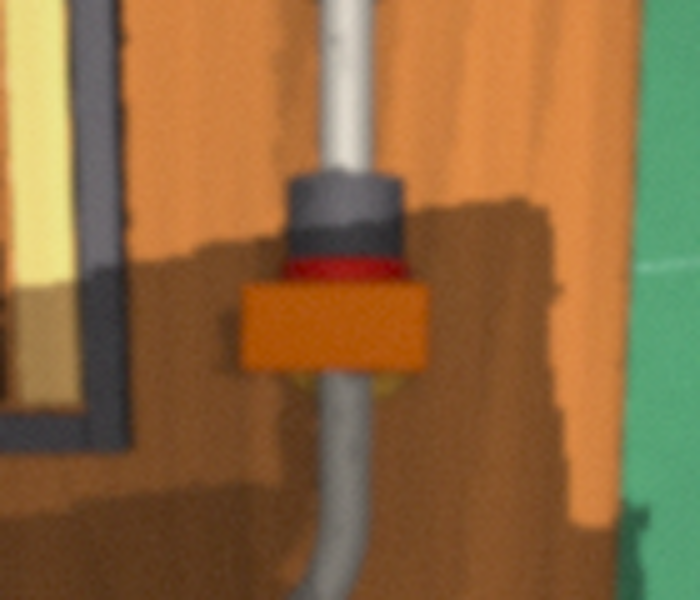

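View pics/s13z.png

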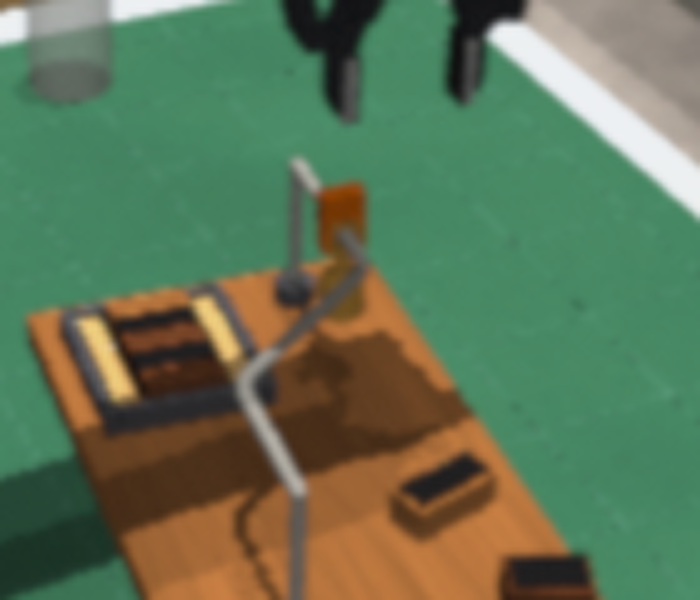

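View pics/w13.png

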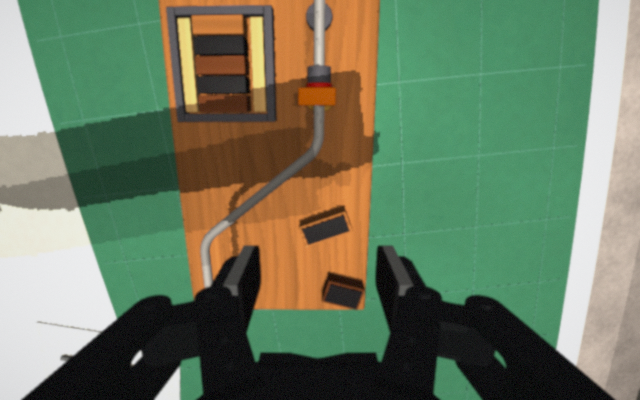

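Run:
```python
from fit import *
o=json.load(open("w13.json")); ct=cam("wrist",o); W=cv2.imread("pics/w13.png"); h=cv2.cvtColor(W,cv2.COLOR_BGR2HSV)
print(h[76:110,312].tolist())
A=onz(ct,[[317,87.2],[317,105.3],[317,96.3]],.142); print(A)
print("disc back top edge",onz(ct,[[319,82.3]],.125))
T0=cv2.imread("pics/top0.png");T=cv2.imread("pics/t13.png")
# bottle, tin, blocks compare
d=cv2.absdiff(T0,T).max(2)
for n,(x0,x1,y0,y1) in {"bottle":(172,212,165,205),"tin":(440,478,182,220),"sort_b":(364,382,176,199),"sort_a":(388,408,174,194)}.items(): print(n,d[y0:y1,x0:x1].max(),(d[y0:y1,x0:x1]>25).sum())
```

```text
[[165, 8, 63], [0, 5, 55], [120, 10, 51], [150, 20, 51], [158, 20, 52], [0, 74, 62], [0, 157, 91], [3, 225, 120], [179, 236, 131], [2, 230, 134], [6, 245, 133], [10, 246, 143], [14, 247, 159], [13, 236, 171], [15, 255, 172], [13, 225, 177], [14, 243, 175], [13, 236, 174], [14, 248, 174], [14, 255, 173], [14, 246, 172], [14, 248, 173], [14, 249, 172], [15, 255, 172], [14, 243, 173], [14, 248, 172], [14, 239, 172], [14, 255, 165], [13, 230, 151], [14, 212, 124], [16, 179, 107], [18, 177, 95], [17, 169, 95], [17, 165, 88]]
[[ 5.99127891e-01 -4.62716580e-04  1.42000000e-01]
 [ 5.97848607e-01 -1.23493110e-02  1.42000000e-01]
 [ 5.98488906e-01 -6.40011153e-03  1.42000000e-01]]
disc back top edge [[0.60098076 0.00344152 0.125     ]]
bottle 10 0
tin 12 0
sort_b 90 413
sort_a 131 400
```

View pics/t13z.png

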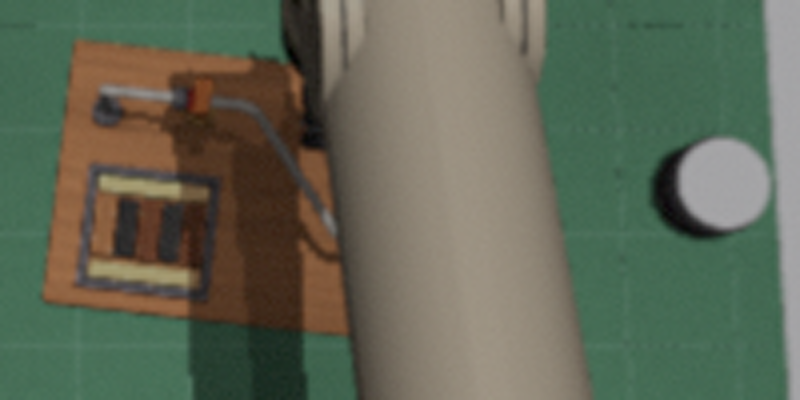

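Front head edge is at y = −0.0005. Disc back edge minus 4 mm gives −0.0006, so it's flush to within about half a millimetre. As the last easing may have drawn it back a few tenths, I'll take a closer look straight down at the joint.

```bash
python3 -m handwheel '[[[0.004,0,0.02,0,0,0,0.04],[0.008,0,0.04,0,0,0,0.02],[0.012,0.001,0.06,0,0,0,0],[0.015,0.001,0.07,0,0,0,0],[0.015,0.001,0.07,0,0,0,0],[0.015,0.001,0.07,0,0,0,0]]]'
python3 - <<'E'
from fit import *
o=manip.get_obs(); im=manip.camera("wrist"); cv2.imwrite("pics/w14.png",im)
json.dump({k:np.array(v).tolist() for k,v in o.items()},open("w14.json","w"))
ct=cam("wrist",o);c=proj(ct,[[.6013,-.003,.13]])[0].astype(int);print(c)
x0=max(c[0]-50,0);y0=max(c[1]-45,0);cv2.imwrite("pics/w14z.png",cv2.resize(im[y0:y0+80,x0:x0+100],None,fx=7,fy=7,interpolation=cv2.INTER_CUBIC)); print(x0,y0)
print(o["clock"],o["position"],o["ft_force"],o["grip_width"])
E
```

```text
clock: 24.05
position: [0.595, -0.0713, 0.1611]
ee_rot: [0.745, 0.667, 0.0, 0.0]
ft_force: [-0.3, -0.6, -0.0]
grip_width: -0.001
[318 113]
268 68
24.05 [ 0.59500084 -0.07132723  0.16105539] [-0.32726717 -0.62004708 -0.0319805 ] -0.0005641553168459159
```

View pics/w14z.png

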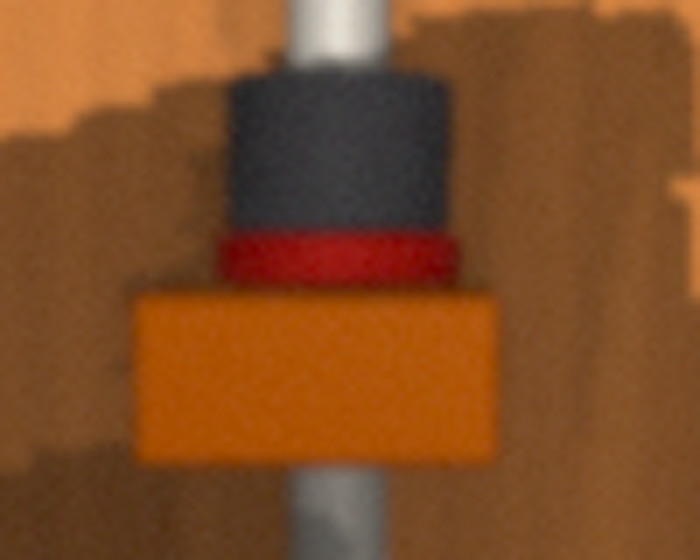

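Run:
```python
from fit import *
o=json.load(open("w14.json")); ct=cam("wrist",o); W=cv2.imread("pics/w14.png").astype(float)
# average columns across head centre-left away from rod shading
for u in (305,312,325): print(u,W[98:114,u-2:u+3].mean(1).round(0).astype(int).tolist())
t=np.radians(83.64); n=np.array([np.cos(t),np.sin(t)])
f=lambda v,z: round(1000*float(onz(ct,[[316,v]],z)[0,:2]@n),2)
b=f(101.1,.125); print("disc back",b,"front",f(108.9,.125),"face from back",b-4,"head front",f(110.3,.142),"head back",f(134.3,.142))
for zz in (.141,.1425): print(f(110.3,zz),f(134.3,zz))
```

```text
305 [[50, 48, 50], [46, 44, 51], [38, 38, 66], [27, 26, 95], [15, 17, 116], [7, 12, 125], [10, 12, 126], [8, 15, 128], [9, 12, 126], [7, 16, 121], [8, 27, 109], [9, 44, 112], [7, 63, 137], [6, 76, 159], [4, 82, 171], [6, 84, 173]]
312 [[58, 56, 58], [56, 54, 61], [45, 44, 76], [32, 32, 108], [21, 26, 137], [16, 21, 148], [19, 23, 150], [14, 22, 149], [14, 21, 147], [15, 23, 139], [9, 26, 119], [8, 45, 115], [1, 61, 136], [4, 76, 160], [8, 83, 172], [8, 85, 175]]
325 [[51, 50, 52], [48, 46, 53], [40, 39, 71], [24, 25, 103], [12, 15, 128], [13, 18, 139], [10, 15, 139], [9, 16, 138], [9, 15, 135], [9, 18, 125], [7, 28, 110], [4, 43, 110], [5, 63, 137], [8, 77, 162], [10, 85, 173], [13, 87, 176]]
disc back 70.04 front 66.0 face from back 66.04 head front 65.75 head back 54.2
65.72 54.1
65.76 54.25
```

The joint measures a gap of 0.05 ± 0.3 mm (head front 65.98 by its centre, stop face 66.02), so it's flush. I'll back off clear and do a final check of the blocks.

```bash
python3 -m handwheel '[[[0,0,-0.03,0,0,0,0.0],[-0.01,0,-0.07,0,0,0,0.0],[-0.02,0,-0.11,0,0,0,0.0],[-0.05,0,-0.15,0,0,0,0.0],[-0.06,0,-0.17,0,0,0,0],[-0.06,0,-0.17,0,0,0,0]]]'
python3 -m handwheel '[[[0,0,0,0,0,0,0],[0,0,0,0,0,0,0],[0,0,0,0,0,0,0],[0,0,0,0,0,0,0]]]'
python3 - <<'E'
from fit import *
o=manip.get_obs(); im=manip.camera("wrist"); cv2.imwrite("pics/w15.png",im); print(o["clock"],o["position"],o["ft_force"])
cur=cam("wrist",o); ref=cam("wrist",json.load(open("w1.json")))
def blk(im,ct,guess):
    h=cv2.cvtColor(im,cv2.COLOR_BGR2HSV); c=proj(ct,[guess])[0].astype(int)
    m=cv2.inRange(h,(0,0,0),(180,140,75)); mm=np.zeros_like(m); mm[max(c[1]-22,0):c[1]+22,c[0]-28:c[0]+28]=255
    k=max(cv2.findContours(m&mm,0,2)[0],key=cv2.contourArea); return onz(ct,np.array(cv2.minAreaRect(k)[0]),.043)[0,:2]
W1=cv2.imread("pics/w1.png")
for g in (onz(ref,[[402,114]],.043)[0],onz(ref,[[412,178]],.043)[0]):
    print(blk(W1,ref,g).round(4),blk(im,cur,g).round(4))
# head position again
h=cv2.cvtColor(im,cv2.COLOR_BGR2HSV); c=proj(cur,[[.6005,-.0065,.142]])[0]; print(c)
E
```

```text
clock: 24.85
position: [0.5886, -0.1318, 0.3323]
ee_rot: [0.745, 0.667, 0.001, 0.002]
ft_force: [-0.1, 0.5, -1.5]
grip_width: 0.004
clock: 25.35
position: [0.588, -0.1306, 0.3301]
ee_rot: [0.744, 0.668, -0.0, -0.0]
ft_force: [0.5, -0.1, 0.4]
grip_width: -0.004
25.35 [ 0.58802787 -0.13064319  0.33011319] [ 0.53674336 -0.11727773  0.4470705 ]
[ 0.5923 -0.1452] [ 0.5923 -0.1452]
[ 0.6047 -0.2319] [ 0.6043 -0.2313]
[318.20906892  46.56520298]
```

View pics/w15.png

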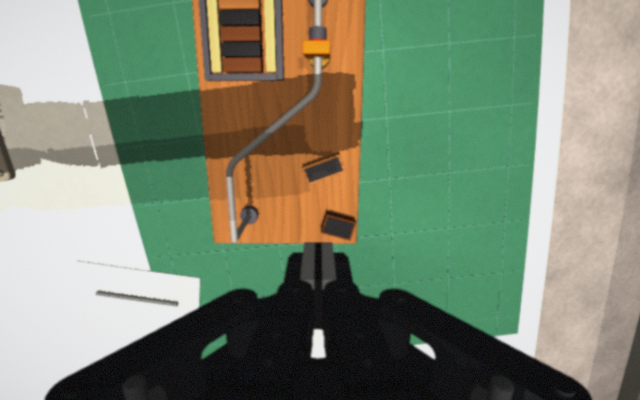

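The blocks haven't moved (differences of 0.7 mm or less), and the collar at (317,47) sits against the clamp. Everything is clear of the robot, so I'm handing in.

```bash
python3 -c "
from workcell import manip
print(manip.hand_in())"
```

```text
the job is handed in; nothing more can be done
None
```

The brass weight is now against the red face of the stop, released, and the job is handed in at 25.4 s of the 64 s allowed.

**Slide:** I gripped the orange head, lifted about 3 mm so the bore hung free of the rod, and took it round both bends. The wrist force showed only the weight, about 2 N.

**Press:** I crept up to the stop and raised the force to about 10–12 N along the rod over the last three readings. I then eased off to near zero and let go.

**Final checks:**
- **Flush:** the gap between head and stop face measured about 0.05 mm, but that measurement is only good to about 0.3 mm. My last easing step was set about 0.4 mm behind the flush position, so I can't rule out a gap of a few tenths.
- **Roll:** the head rests rolled a few degrees about the rod, and it did not move between the two pictures I compared.
- **Other items:** the type blocks are where they were, to within 0.7 mm. The bottle and ink tin show no change in the top view, but the arm hid the blocks from that camera, so I checked them with the wrist camera.
- **Disagreement:** one rod line fit, past the clamp, was thrown off by clutter and I ignored it. The other fits agreed to within about 3 mm.

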